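Pack and chock a row of herb jars in a tray

ROBOT

A 6-joint arm with a two-finger parallel gripper is mounted at the origin on a cart in front of the work surface, level with it; the furniture and walls round the work are solid. World frame = base frame: x ahead of the robot, y to its left, z up, the work surface at z = 0. Lengths are in mm, angles in degrees, forces in N, time in s.
With the tool pointing down it reaches from about 350 to 850 mm from the base axis. Payload 8.1 kg.
Tool frame: the origin (TCP) lies between the finger pads; the fingertips stand 25 mm ahead of it and the grasp point (between the pads) lies 6 mm ahead of it (r.tcp_to_tips is the distance from the TCP to the fingertips, in mm); z points along the fingers, y is the line along which they close (so a half turn about z gives the same grasp; the last joint's range is limited). The gripper opens to 85 mm and grips with 20 to 120 N. Pads are 22 mm wide; open, the fingers measure 114 mm over their backs; the gripper's body (76 mm by 85 mm) begins 54 mm behind the grasp point. The pads swing forward as they close: fully open they stand 13 mm farther back than shut.
Start: joints at [71.826, 7.471, 85.268, -0, 87.261, -4.893], TCP at [137.815, 583.963, 256.292] pointing down, gripper open.
Joint ranges: [-169.43, 169.43], [-51.17, 129.36], [1.28, 143.12], [-76.62, 256.62], [0, 156.53], [-152.29, 152.29]. Speed limits (degrees/s): [136.94, 136.94, 159.86, 180, 180, 180].

INTERFACE

Orientations are given as [roll, pitch, yaw] about the fixed x, y, z axes, in that order (R = Rz(yaw) Ry(pitch) Rx(roll)).
In Python, from bench import r gives the robot as it stands.
- The arm moves only by the tool apply_moves, never from a script. Its arguments are lists of equal length, an entry for each row: "angular": the turn, a rotation vector about the world's x, y, z in units of 8 degrees (1.0 is 8 degrees), a list of three; "travel": the shift along the world's x, y, z in units of 40 mm (1.0 is 40 mm), a list of three; "jaw": the opening, from 0 (shut) to 1 (fully open). A call has 1 to 20 rows; each row shifts and turns the commanded pose from where the row before left it; what a row does not reach is not made up. A row lasts 1/8 s, in which the tool goes at most 62.5 mm and 10.7 degrees, less where a joint would pass 70% of its speed; a pose out of reach is approached as far as the arm can. A call is refused whole if a number of a shift passes 1 or a number of a turn 1, either way. A call with a gripper value outside its range is refused whole. The fingers move at their own pace and stop on an object; "force" is the grip in N (left out, the last holds). Time passes only in rows, so rows that do not move let the fingers close. It gives the time, the measured TCP pose, the force, the opening and the grip force at its end, in the units of the state.
- r.sense(): the state, without advancing time (a new reading comes with each control period).
- r.snapshot(name): name is "scene" or "top" or "wrist"; returns a dict with "color" (420x560x3 uint8, red, green, blue), "fx", "fy", "cx", "cy" (pixels), "R" (3x3) and "t" (3): a world point X has camera coordinates R X + t; the wrist camera has in their place "mount" (4x4, takes a point from camera to tool coordinates, whose origin is the TCP and whose axes are the flange's). Camera axes: x right, y down, z forward; pixel columns grow to the right and rows downward; lengths in mm; the calibration is good to about 2 mm. A picture is of the moment at which its call begins: read the wrist's pose just before it. There is no depth.
- r.hand_in(): hands the job in; it is judged then, once.
The state is a dict: "time": time; "joint_pos": joint angles; "qd": joint speeds; "joint_efforts": joint torques, N m; "tool_pos": TCP position; "tcp_rot": TCP orientation; "ft_force": force on the tool from outside, world axes, zero at the start; "wrist_torque": the same for the moment, N m; "finger_gap": finger opening in mm; "grip_force": force on a finger pad.
Only numpy, scipy, OpenCV 4.12 (cv2) and the standard library are available. Lean on these libraries where they do the work, as an engineer would, in place of code of your own. Each camera call takes 0.05 s, during which the arm holds its last target. There are 200 camera calls.

TASK

Lay all the small amber jars side by side on their sides in the wooden packing tray, lying across it in one tight row that starts against its end wall, and set the black wedge chock on the tray, thin edge towards the jars, right up against the last one in line with the row so that it cannot roll apart. Then push the top of the standing wooden block so that it tips over the edge at the tray's open end onto its side on the tray, and slide it along until it is snug behind the chock. Last of all fold the green side flap up until it stands upright, and disturb nothing else on the table.

Things in the scene. Friction and masses are not known exactly. Their poses are not given: they have to be found in the camera images.
- tray: fixed light-wood packing tray: deck 116 mm (own x) by 320 mm (own y), its top 12 mm above the table. Origin on the table under the deck's middle. A fixed end wall (top 62 mm above the table) stands at the +y end, inner face at y = +160 mm. The open -y end (y = -160 mm) is a bare 12 mm step down to the table. Flap on the +x side. The row runs along y from the wall, centred on x = 0
- flap (a joint): green side flap, 296 mm long, 60 mm high, 6 mm thick, hinged along the tray's +x edge (tray x = 58 mm, 12 mm above the table). rad: 0 = upright (its outer face is then at tray x = 58 mm), -0.92 = stop, leaning outward, 0.6 = stop, leaning in over the deck. Starts at -0.87 to -0.52. Stiff hinge: it stays where it is left; 2 to 4 N on its free edge moves it
- flap_edge (a point): middle of the flap's free long edge, 60 mm from the hinge
- jar_0: amber jar with a paper label and white cap, a plain cylinder 36 mm in diameter and 60 mm long, 70 g, lying on its side and free to roll; origin at its centre (18 mm above what it lies on), own x along the cylinder's axis. May be absent: 3 to 5 jars are there. It can be held by its two flat ends
- jar_1: amber jar with a paper label and green cap, a plain cylinder 36 mm in diameter and 60 mm long, 70 g, lying on its side and free to roll; origin at its centre (18 mm above what it lies on), own x along the cylinder's axis. May be absent: 3 to 5 jars are there. It can be held by its two flat ends
- jar_2: amber jar with a paper label and black cap, a plain cylinder 36 mm in diameter and 60 mm long, 70 g, lying on its side and free to roll; origin at its centre (18 mm above what it lies on), own x along the cylinder's axis. May be absent: 3 to 5 jars are there. It can be held by its two flat ends
- jar_3: amber jar with a paper label and red cap, a plain cylinder 36 mm in diameter and 60 mm long, 70 g, lying on its side and free to roll; origin at its centre (18 mm above what it lies on), own x along the cylinder's axis. May be absent: 3 to 5 jars are there. It can be held by its two flat ends
- jar_4: amber jar with a paper label and blue cap, a plain cylinder 36 mm in diameter and 60 mm long, 70 g, lying on its side and free to roll; origin at its centre (18 mm above what it lies on), own x along the cylinder's axis. May be absent: 3 to 5 jars are there. It can be held by its two flat ends
- chock: black rubber wedge chock with a yellow stripe on top, 44 mm wide (own x), 40 mm long (own y), 30 mm high, about 80 g. Origin in the middle of its underside. Its steep ramp (63 degrees) falls to a thin edge at own +y; its upright back face, 30 mm high, is at own y = -20 mm. A jar touching the ramp has its axis about 31.5 mm ahead (+y) of the origin
- chock_toe (a point): middle of the chock's thin front edge, on its underside (own y = +20 mm)
- chock_heel (a point): centre of the chock's upright back face, 15 mm above its underside; axes as the chock's
- block: dark wooden block, yellow band near the top, 50 (own x) x 36 (own y) x 90 mm tall (own z), about 160 g, origin in the middle of its base. It stands on the table outside the tray's open -y end, 3 to 10 mm from the deck's step, which stops its base edge when its top is pushed to tray +y; it then falls on its side on the deck, own z along tray +y
- block_top (a point): centre of the block's top end face (own z = 90 mm); 18 mm above the deck when the block lies on its side
- mortar: bystander: wooden mortar, 86 mm wide, 85 mm high, origin under its middle; leave it alone
- herb_jar: bystander: blue and white porcelain jar, 59 mm wide, 76 mm high, origin under its middle; leave it alone
- brass_weight: bystander: brass weight, 36 mm wide, 42 mm high, origin under its middle; leave it alone

How it is judged (in metres and radians):
On the way, in this order (a step that is already met when the one before it is completed fails the run):
1. all jars lie in a tight row from the end wall and the chock stands against the last one (x of jar_0 in the frame of tray between -0.016 and 0.016 m and z of jar_0 in the frame of tray between 0.026 and 0.034 m and angle between the x axis of each of jar_0, jar_1, jar_2, jar_3, jar_4 and the x axis of tray, either way round below 0.2 rad and y of each of jar_0, jar_1, jar_2, jar_3, jar_4 in the frame of tray above -0.016 m and (distance between jar_0 and jar_1 below 0.042 m or distance between jar_0 and jar_2 below 0.042 m or distance between jar_0 and jar_3 below 0.042 m or distance between jar_0 and jar_4 below 0.042 m) and x of jar_1 in the frame of tray between -0.016 and 0.016 m and z of jar_1 in the frame of tray between 0.026 and 0.034 m and (distance between jar_1 and jar_0 below 0.042 m or distance between jar_1 and jar_2 below 0.042 m or distance between jar_1 and jar_3 below 0.042 m or distance between jar_1 and jar_4 below 0.042 m) and x of jar_2 in the frame of tray between -0.016 and 0.016 m and z of jar_2 in the frame of tray between 0.026 and 0.034 m and (distance between jar_2 and jar_0 below 0.042 m or distance between jar_2 and jar_1 below 0.042 m or distance between jar_2 and jar_3 below 0.042 m or distance between jar_2 and jar_4 below 0.042 m) and x of jar_3 in the frame of tray between -0.016 and 0.016 m and z of jar_3 in the frame of tray between 0.026 and 0.034 m and (distance between jar_3 and jar_0 below 0.042 m or distance between jar_3 and jar_1 below 0.042 m or distance between jar_3 and jar_2 below 0.042 m or distance between jar_3 and jar_4 below 0.042 m) and x of jar_4 in the frame of tray between -0.016 and 0.016 m and z of jar_4 in the frame of tray between 0.026 and 0.034 m and (distance between jar_4 and jar_0 below 0.042 m or distance between jar_4 and jar_1 below 0.042 m or distance between jar_4 and jar_2 below 0.042 m or distance between jar_4 and jar_3 below 0.042 m) and y of any of jar_0, jar_1, jar_2, jar_3, jar_4 in the frame of tray above 0.135 m and (y of jar_0 in the frame of tray between 0.054 and 0.078 m or y of jar_1 in the frame of tray between 0.054 and 0.078 m or y of jar_2 in the frame of tray between 0.054 and 0.078 m or y of jar_3 in the frame of tray between 0.054 and 0.078 m or y of jar_4 in the frame of tray between 0.054 and 0.078 m) and x of chock in the frame of tray between -0.016 and 0.016 m and z of chock in the frame of tray between 0.008 and 0.016 m and angle between chock's own z axis and vertical below 0.1 rad and angle between the y axis of chock and the y axis of tray, either way round below 0.2 rad and (horizontal distance between chock_toe and jar_0 below 0.02 m or horizontal distance between chock_toe and jar_1 below 0.02 m or horizontal distance between chock_toe and jar_2 below 0.02 m or horizontal distance between chock_toe and jar_3 below 0.02 m or horizontal distance between chock_toe and jar_4 below 0.02 m)), for 0.2 s.
2. the block lies on its side on the tray, snug behind the chock, the row still tight (all of step 1 and angle between block's own z axis and vertical between 1.47 and 1.67 rad and angle between the z axis of block and the y axis of tray, either way round below 0.2 rad and x of block in the frame of tray between -0.018 and 0.018 m and z of block_top in the frame of tray between 0.025 and 0.035 m and horizontal distance between block_top and chock_heel below 0.019 m and y of block_top in the frame of chock_heel between -0.008 and 0.008 m), for 0.2 s.
3. the flap stands upright (value of joint flap between -0.1 and 0.1 rad), for 0.2 s.
At the end, for the whole second after the job is handed in: Jars in one row across the deck from the wall (7 mm; neighbours within 6 mm; 16 mm off centre, 0.2 rad), chock flat, thin edge within 8 mm of the last jar, block on its side along the tray, top end within 8 mm of the chock, all in line; flap upright within 0.1 rad; all at rest (all of step 2 and all of step 3 and linear speed of each of jar_0, jar_1, jar_2, jar_3, jar_4, chock, block below 0.02 m/s); the robot touches nothing.
It fails at once if a bystander (mortar, porcelain jar or brass weight) is shifted more than 3 cm or tipped over (distance of any of mortar, herb_jar, brass_weight from where it was at the start of the episode above 0.03 m or angle between any of mortar, herb_jar, brass_weight's own z axis and vertical above 0.5 rad).
Of jar_0, jar_1, jar_2, jar_3, jar_4 only 3 to 5 are there at a start; the rules pass over those that are not, and their reading is None.
At some moment in a run one of chock may be knocked a few centimetres aside while the robot is not near it.
Once in a run the grip may slacken for a moment while it holds something.
It also fails if it takes over 210 s, if anything falls off the work surface, if the arm or the gripper's body presses on something with over 40 N, if the wrist force passes 120 N, or if a joint passes its speed limit or range.

## Working session

There is one attempt and no reset: what is moved stays moved. The work goes in short steps, Python scripts to look and compute and a tool call to move; the robot and the scene stay as the last step left them, time stands still between calls to the robot, and variables do not carry over. Pictures are saved under pics/ and viewed, at most 14 in all, crops included, and the job is handed in when it is done.

Besides the shell and the picture viewer there is one more tool, called after "Request:" in YAML: its name, and indented under it one key for each argument. apply_moves: Moves the arm, as the interface text tells. Its arguments: {"type":"object","properties":{"angular":{"type":"array"},"travel":{"type":"array"},"jaw":{"type":"array"},"force":{"type":"number"}},"required":["angular","travel","jaw"]}

```bash
ls; mkdir -p pics; cat > h.py <<'E'
import numpy as np,cv2
from bench import r
def snap(n,f):
    s=r.sense(); im=r.snapshot(n); cv2.imwrite(f,cv2.cvtColor(im["color"],cv2.COLOR_RGB2BGR)); 
    np.save(f[:-4]+'.npy',{**im,'s':s},allow_pickle=True); return im
def load(f): return np.load(f[:-4]+'.npy',allow_pickle=True).item()
def ray(c,u,v):
    d=np.array([(u-c["cx"])/c["fx"],(v-c["cy"])/c["fy"],1.]); R=np.array(c["R"]);t=np.array(c["t"])
    return -R.T@t, R.T@d
def at(c,u,v,z):
    o,d=ray(c,u,v); return o+d*(z-o[2])/d[2]
def proj(c,X):
    p=np.array(c["R"])@np.array(X,float)+np.array(c["t"]); return np.array([c["fx"]*p[0]/p[2]+c["cx"],c["fy"]*p[1]/p[2]+c["cy"]])
def two(c1,p1,c2,p2):
    o1,d1=ray(c1,*p1);o2,d2=ray(c2,*p2)
    A=np.stack([d1,-d2],1);k=np.linalg.lstsq(A,o2-o1,rcond=None)[0]
    a,b=o1+d1*k[0],o2+d2*k[1]; return (a+b)/2,np.linalg.norm(a-b)
E
python3 - <<'E'
from h import *
for n in("top","scene"):
    c=snap(n,f"pics/{n}0.png"); print(n,c["fx"],c["cx"],c["cy"],-np.array(c["R"]).T@np.array(c["t"]),np.round(c["R"],3).tolist())
    im=cv2.imread(f"pics/{n}0.png"); cv2.imwrite(f"pics/{n}0b.png",cv2.resize(im,(800,600),interpolation=cv2.INTER_CUBIC))
print(r.sense())
E
```

```text
pics
top 492.4335845562689 285.31946661951156 213.7285249443224 [ 430.58305249 -117.10229033 1472.92390314] [[-0.018, -1.0, -0.005], [-0.993, 0.018, -0.114], [0.114, 0.003, -0.993]]
scene 480.05686295814024 274.89638968378057 213.30875611411798 [  15.69548622 -807.24565603  806.80450758] [[0.773, -0.634, -0.008], [-0.407, -0.487, -0.773], [0.486, 0.601, -0.634]]
{'time': 0.1, 'joint_pos': array([ 7.18248490e+01,  7.51070929e+00,  8.53246267e+01,  1.44253281e-04,
        8.72635092e+01, -4.89264874e+00]), 'qd': array([-0.04549327, -0.16511666, -0.10012502,  0.00523784, -0.04642655,
        0.05442336]), 'joint_efforts': array([ 1.20946628e-03, -5.70956969e+01, -5.01939797e+01, -2.43937830e-04,
        8.28504941e-03,  8.14027271e-05]), 'tool_pos': array([137.67610107, 583.50299296, 255.33485451]), 'tcp_rot': array([-1.79901527e+02, -8.57395934e-03,  1.66717483e+02]), 'ft_force': array([ 0.04283255, -0.26301985, -0.37116802]), 'wrist_torque': array([-0.01361046, -0.06384717, -0.05251022]), 'grip_force': 0.0, 'finger_gap': 85.51252736733309}
```

View pics/top0b.png

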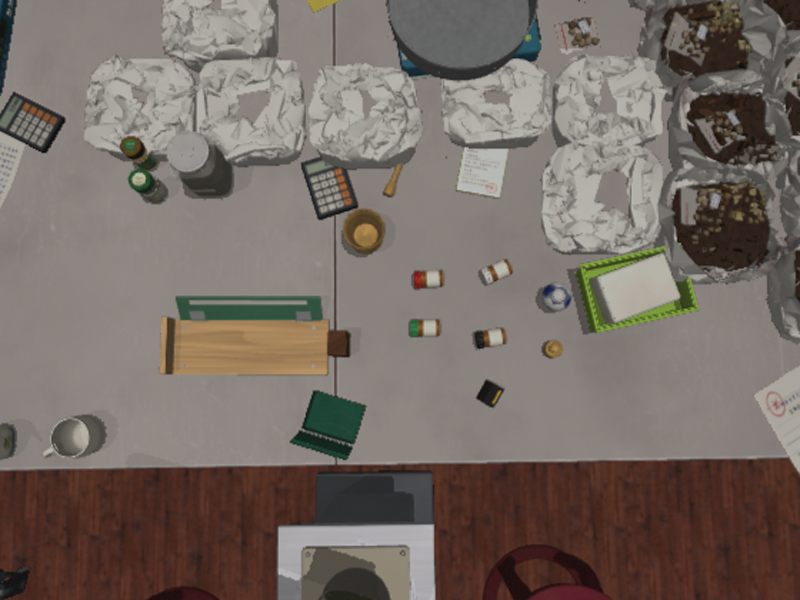

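View pics/scene0b.png

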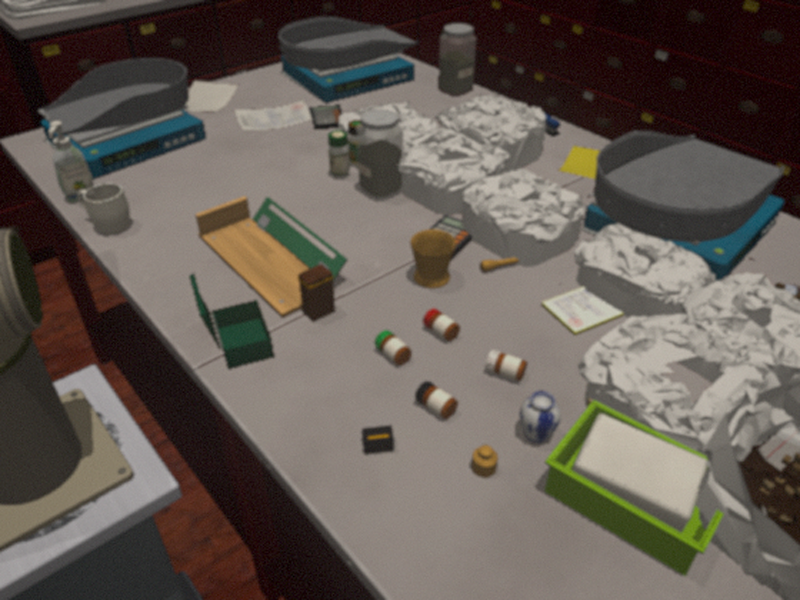

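```bash
python3 - <<'E'
from h import *
c=load("pics/top0.png");s=load("pics/scene0.png");k=1.42857
P={'red':((428,279),(441,324),18),'white':((496,271),(507,365),18),'green':((424,328),(393,347),18),'black':((490,337),(436,400),18),'chock':((490,393),(378,439),15),
'weight':((552,348),(484,461),20),'herb':((556,297),(539,415),40),'mortar':((363,231),None,85),'tray wall far':((172,318),None,62),'wallnear':((172,375),None,62),'deckFarR':((328,319),None,12),'decknearR':((327,375),(297,309),12),'flapL':((177,297),(266,200),50),'flapR':((321,297),(345,265),50),'blocktop':((339,343),None,90)}
for n,(a,b,z) in P.items():
    a=np.array(a)/k; print(n,np.round(at(c,*a,z)), np.round(np.r_[two(c,a,s,np.array(b)/k)[0]]) if b else '')
w=r.snapshot("wrist");print(w["fx"],w["cx"],w["cy"],np.round(w["mount"],3))
E
```

```text
red [ 652. -156.   18.] [ 652. -156.   18.]
white [ 666. -299.   18.] [ 667. -299.   16.]
green [ 550. -146.   18.] [ 550. -146.   17.]
black [ 528. -282.   18.] [ 528. -281.   15.]
chock [ 413. -278.   15.] [ 413. -279.    7.]
weight [ 503. -409.   20.] [ 503. -410.   11.]
herb [ 607. -417.   40.] [ 606. -417.   40.]
mortar [742. -26.  85.] 
tray wall far [575. 363.  62.] 
wallnear [461. 361.  62.] 
deckFarR [573.  54.  12.] 
decknearR [456.  57.  12.] [468.  49.  19.]
flapL [620. 358.  50.] [617. 361.  47.]
flapR [614.  64.  50.] [612.  67.  40.]
blocktop [517.  24.  90.] 
318.64373037494596 280.1637221817581 213.2244412134704 [[-1.00000e-03 -9.63000e-01 -2.70000e-01  6.97360e+01]
 [ 1.00000e+00 -2.00000e-03  0.00000e+00  7.33000e-01]
 [-0.00000e+00 -2.70000e-01  9.63000e-01 -1.18513e+02]
 [ 0.00000e+00  0.00000e+00  0.00000e+00  1.00000e+00]]
```

Request:
apply_moves:
  angular:
    - [0,0,0.084]
    - [0,0,0.084]
    - [0,0,0.084]
    - [0,0,0.084]
    - [0,0,0.084]
    - [0,0,0.084]
    - [0,0,0.084]
    - [0,0,0.084]
    - [0,0,0.084]
    - [0,0,0.084]
    - [0,0,0.084]
    - [0,0,0.084]
    - [0,0,0.084]
    - [0,0,0.084]
    - [0,0,0.084]
    - [0,0,0.084]
    - [0,0,0.084]
    - [0,0,0.084]
    - [0,0,0.084]
    - [0,0,0.064]
  travel:
    - [0.5,-1,0]
    - [0.5,-1,0]
    - [0.5,-1,0]
    - [0.5,-1,0]
    - [0.5,-1,0]
    - [0.5,-1,0]
    - [0.5,-1,0]
    - [0.5,-1,0]
    - [0.5,-1,0]
    - [0.5,-1,0]
    - [0.5,-1,0]
    - [0.5,-1,0]
    - [0.5,-1,0]
    - [0.5,-1,0]
    - [0.5,-1,0]
    - [0.5,-1,0]
    - [0.5,-1,0]
    - [0.5,-1,0]
    - [0.5,-1,0]
    - [0.5,-1,0]
  jaw: [1,1,1,1,1,1,1,1,1,1,1,1,1,1,1,1,1,1,1,1]
  force: 40

```text
time: 2.65
tool_pos: [538.2, -217.4, 255.9]
tcp_rot: [180.0, -0.0, -180.0]
ft_force: [1.2, -0.3, 0.0]
finger_gap: 85.4
grip_force: 0.0
```

Request:
apply_moves:
  angular:
    - [0,0,0]
    - [0,0,0]
    - [0,0,0]
    - [0,0,0]
  travel:
    - [0.5,0,0]
    - [0,0,0]
    - [0,0,0]
    - [0,0,0]
  jaw: [1,1,1,1]

```text
time: 3.15
tool_pos: [557.3, -215.6, 256.4]
tcp_rot: [-180.0, -0.0, -180.0]
ft_force: [0.1, 0.3, -0.6]
finger_gap: 85.3
grip_force: 0.0
```

```bash
cat >> h.py <<'E'
from scipy.spatial.transform import Rotation as Ro
def wsnap(f):
    c=snap("wrist",f); d=load(f); s=d['s']; M=np.array(c["mount"])
    Rt=Ro.from_euler('xyz',s['tcp_rot'],degrees=True).as_matrix()
    Rwc=Rt@M[:3,:3]; o=Rt@M[:3,3]+s['tool_pos']
    d['R']=Rwc.T; d['t']=-Rwc.T@o; np.save(f[:-4]+'.npy',d,allow_pickle=True); return d
E
python3 - <<'E'
from h import *
c=wsnap("pics/w1.png"); print(c['s']['tool_pos'],c['s']['tcp_rot'],c['s']['joint_pos'],c['s']['time'])
im=cv2.imread("pics/w1.png"); cv2.imwrite("pics/w1b.png",cv2.resize(im,(800,600),interpolation=cv2.INTER_CUBIC))
E
```

```text
[ 557.33133717 -215.55571047  256.39353873] [-1.79997284e+02 -8.11875247e-03 -1.79969503e+02] [-2.60564470e+01  7.09883121e+00  8.56612729e+01 -6.01603402e-03
  8.72459934e+01 -1.16086655e+02] 3.15
```

View pics/w1b.png

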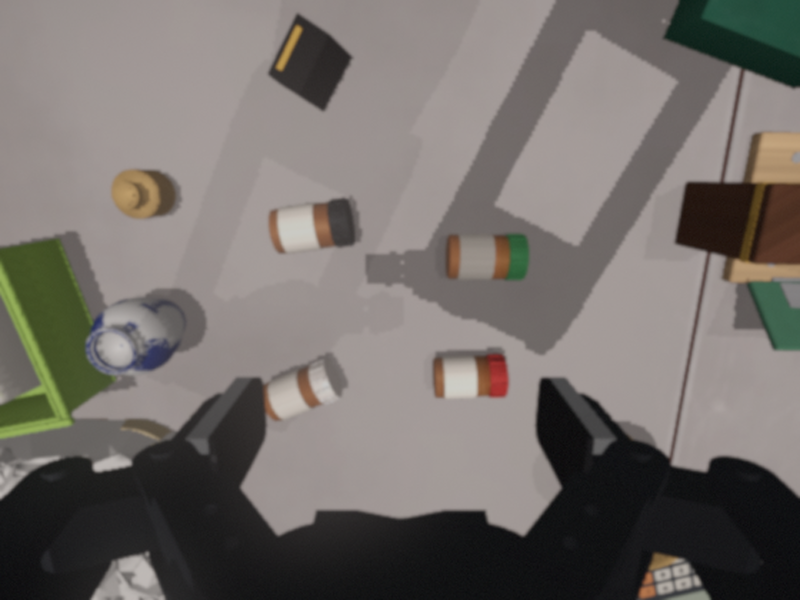

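```bash
cat >> h.py <<'E'
def seg(f,box,k=1.42857):
    "grabcut in display-pixel box (x0,y0,x1,y1) -> contour in image px"
    im=cv2.imread(f); b=[int(v/k) for v in box]; m=np.full(im.shape[:2],0,np.uint8)
    b0,f0=np.zeros((1,65)),np.zeros((1,65)); P=8
    sub=im[max(b[1]-P,0):b[3]+P,max(b[0]-P,0):b[2]+P].copy(); off=np.array([max(b[0]-P,0),max(b[1]-P,0)])
    sub=cv2.resize(sub,None,fx=3,fy=3,interpolation=cv2.INTER_CUBIC)
    m=np.zeros(sub.shape[:2],np.uint8)
    x0,y0=(np.array(b[:2])-off)*3; x1,y1=(np.array(b[2:])-off)*3
    cv2.grabCut(sub,m,(int(x0),int(y0),int(x1-x0),int(y1-y0)),b0,f0,6,cv2.GC_INIT_WITH_RECT)
    m=((m==1)|(m==3)).astype(np.uint8); m=cv2.morphologyEx(m,cv2.MORPH_OPEN,np.ones((7,7)))
    c=max(cv2.findContours(m,cv2.RETR_EXTERNAL,cv2.CHAIN_APPROX_NONE)[0],key=cv2.contourArea)
    return (c[:,0,:]+.5)/3-.5+off
def rect(c,cnt,z):
    P=np.array([at(c,u,v,z)[:2] for u,v in cnt],np.float32)
    (x,y),(w,h),a=cv2.minAreaRect(P)
    if w<h: w,h,a=h,w,a+90
    return np.round([x,y,w,h,(a+90)%180-90],1),P
E
python3 - <<'E'
from h import *
f="pics/w1.png";c=load(f);im=cv2.imread(f)
B={'red':(426,345,516,408),'green':(438,225,537,287),'black':(262,190,362,260),'white':(255,350,346,428),'chock':(262,8,360,116)}
for n,b in B.items():
    q=seg(f,b); print(n,rect(c,q,18)[0]); cv2.drawContours(im,[np.int32(q)],-1,(0,255,0),1)
cv2.imwrite("pics/w1c.png",cv2.resize(im[:320,:460],(800,556)))
E
```

```text
red [ 648.7 -154.7   65.8   47.2  -89. ]
green [ 548.6 -145.9   67.1   37.6   89.9]
black [ 524.6 -284.2   67.4   35.9  -83.1]
white [ 662.3 -300.4   81.5   44.4  -68.6]
chock [ 410.  -277.8   49.3   48.1   58.1]
```

View pics/w1c.png

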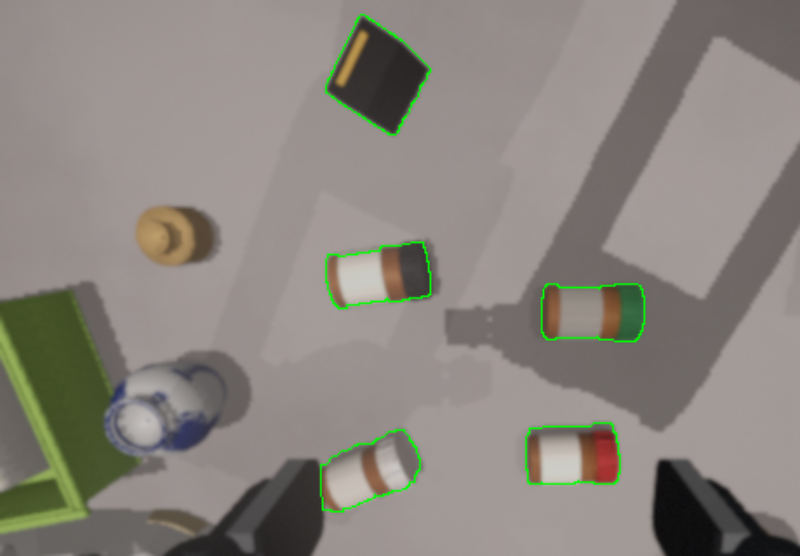

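Request:
apply_moves:
  angular:
    - [0,0,0]
    - [0,0,0]
    - [0,0,0]
    - [0,0,0]
    - [0,0,0]
    - [0,0,0]
    - [0,0,0]
    - [0,0,0]
    - [0,0,0]
    - [0,0,0]
    - [0,0,0]
    - [0,0,0]
    - [0,0,0]
    - [0,0,0]
    - [0,0,0]
  travel:
    - [-0.11,0.87,0]
    - [-0.11,0.87,0]
    - [0,0,-1]
    - [0,0,-1]
    - [0,0,-1]
    - [0,0,-1]
    - [0,0,-0.8]
    - [0,0,-0.6]
    - [0,0,-0.46]
    - [0,0,0]
    - [0,0,0]
    - [0,0,0]
    - [0,0,0]
    - [0,0,0]
    - [0,0,0]
  jaw: [1,1,1,1,1,1,1,1,1,1,0.5,0.5,0.5,0.5,0.5]
  force: 40

```text
time: 5.08
tool_pos: [550.3, -146.9, 23.6]
tcp_rot: [-179.9, 0.2, 180.0]
ft_force: [-0.8, 1.0, 6.8]
finger_gap: 59.3
grip_force: 43.5
```

Request:
apply_moves:
  angular:
    - [0,0,0]
    - [0,0,0]
    - [0,0,0]
    - [0,0,0]
    - [0,0,0]
    - [0,0,0]
    - [0,0,0]
    - [0,0,0]
    - [0,0,0]
    - [0,0,0]
    - [0,0,0]
    - [0,0,0]
    - [0,0,0]
    - [0,0,0]
    - [0,0,0]
    - [0,0,0]
    - [0,0,0]
    - [0,0,0]
  travel:
    - [0,0,0.5]
    - [0,0,1]
    - [0,0,1]
    - [0,0,1]
    - [-0.1,0.5,1]
    - [-0.1,1,1]
    - [-0.1,1,1]
    - [-0.2,1,0]
    - [-0.2,1,0]
    - [-0.2,1,0]
    - [-0.2,1,0]
    - [0,1,0]
    - [0,1,0]
    - [0,0.2,0]
    - [0,0,0]
    - [0,0,0]
    - [0,0,0]
    - [0,0,0]
  jaw: [0.5,0.5,0.5,0.5,0.5,0.5,0.5,0.5,0.5,0.5,0.5,0.5,0.5,0.5,0.5,0.5,0.5,0.5]

```text
time: 7.32
tool_pos: [505.1, 200.8, 282.0]
tcp_rot: [-180.0, -0.0, 179.9]
ft_force: [0.4, 0.8, -0.9]
finger_gap: 59.4
grip_force: 43.4
```

```bash
python3 - <<'E'
from h import *
print(r.tcp_to_tips)
c=wsnap("pics/w2.png"); print(c['s']['tool_pos'],c['s']['tcp_rot'],c['s']['finger_gap'],c['s']['grip_force'])
im=cv2.imread("pics/w2.png"); cv2.imwrite("pics/w2b.png",cv2.resize(im,(800,600),interpolation=cv2.INTER_CUBIC))
E
```

```text
25.0
[505.13792188 200.83799591 281.95024229] [-1.79995146e+02 -2.10210309e-04  1.79934689e+02] 59.4243419597547 43.37542176246643
```

View pics/w2b.png

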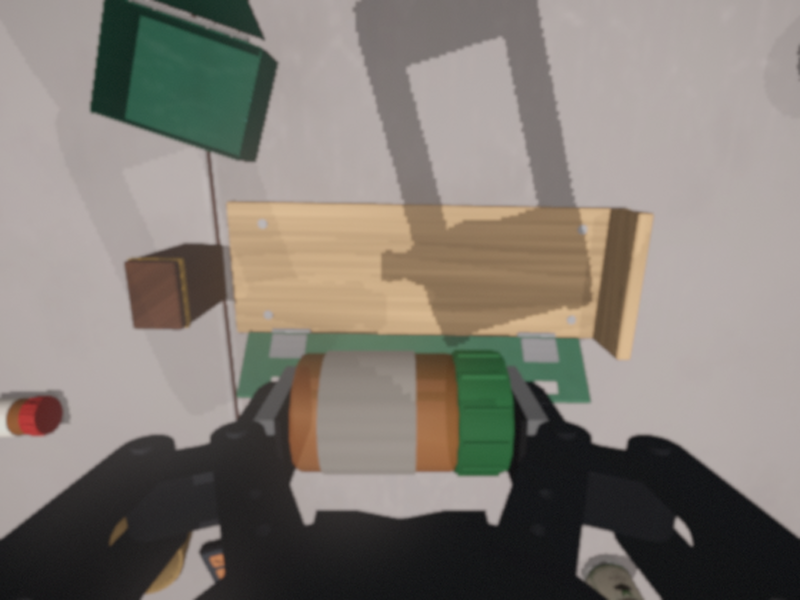

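```bash
python3 - <<'E'
from h import *
c=load("pics/w2.png");k=1.42857
P=np.array([at(c,*(np.array(p)/k),12)[:2] for p in [(227.5,201.5),(237,331.5),(610,208),(595.5,337)]]); print(P.round(1))
A=np.array([[-58,-160],[58,-160],[-58,160],[58,160]],float)
u=P-P.mean(0); th=np.arctan2((A[:,0]*u[:,1]-A[:,1]*u[:,0]).sum(),(A*u).sum()); print('tray',P.mean(0),np.degrees(th),'len',np.linalg.norm(P[2:].mean(0)-P[:2].mean(0)),'w',np.linalg.norm(P[1]-P[0]))
t=load("pics/top0.png"); print([at(t,*(np.array(p)/k),12)[:2].round(1) for p in [(327,375),(328,319)]])
Rm=np.array([[np.cos(th),-np.sin(th)],[np.sin(th),np.cos(th)]])
print((A@Rm.T+P.mean(0)-P).round(1))
for y in (142,106,70,34,2.5): print(y,(Rm@[0,y]+P.mean(0)).round(1))
# height check: same deck corner in two views
print(two(c,np.array((227.5,201.5))/k,t,np.array((327.5,375.5))/k))
# block top: near edge corners
B=np.array([at(c,*(np.array(p)/k),90)[:2] for p in [(126,261),(136,328),(187,328),(178,259)]]);print('block',B.round(1),B.mean(0))
print((Rm.T@(B.mean(0)-P.mean(0))))
E
```

```text
[[454.9  58.2]
 [569.2  54.7]
 [461.  377.6]
 [575.4 378.4]]
tray [515.1356119  217.21798885] -1.046918008472427 len 321.61248840377147 w 114.42449034918396
[array([456.2,  56.9]), array([572.5,  54.3])]
[[-0.6  0.1]
 [ 1.   1.5]
 [-1.   0.7]
 [ 0.6 -2.3]]
142 [517.7 359.2]
106 [517.1 323.2]
70 [516.4 287.2]
34 [515.8 251.2]
2.5 [515.2 219.7]
(array([455.18574113,  56.42475042,   7.27948034]), np.float64(0.16017954131850312))
block [[490.9  12.8]
 [539.6  12. ]
 [539.7  48.6]
 [489.6  48.9]] [514.91416713  30.58514447]
[   3.1885888  -186.60573555]
```

Request:
apply_moves:
  angular:
    - [0,0,-0.95]
    - [0,0,-0.95]
    - [0,0,-0.95]
    - [0,0,-0.95]
    - [0,0,-0.95]
    - [0,0,-0.95]
    - [0,0,-0.95]
    - [0,0,-0.95]
    - [0,0,-0.95]
    - [0,0,-0.95]
    - [0,0,-0.95]
    - [0,0,-0.92]
    - [0,0,0]
    - [0,0,0]
    - [0,0,0]
    - [0,0,0]
    - [0,0,0]
    - [0,0,0]
  travel:
    - [0.026,0.32,-0.3]
    - [0.026,0.32,-0.3]
    - [0.026,0.32,-0.3]
    - [0.026,0.32,-0.3]
    - [0.026,0.32,-0.3]
    - [0.026,0.32,-0.3]
    - [0.026,0.32,-0.3]
    - [0.026,0.32,-0.3]
    - [0.026,0.32,-0.3]
    - [0.026,0.32,-0.3]
    - [0.026,0.32,-0.3]
    - [0.026,0.31,-0.3]
    - [0,0,0]
    - [0,0,-1]
    - [0,0,-0.8]
    - [0,0,-0.4]
    - [0,0,0]
    - [0,0,0]
  jaw: [0.5,0.5,0.5,0.5,0.5,0.5,0.5,0.5,0.5,0.5,0.5,0.5,0.5,0.5,0.5,0.5,0.5,0.5]

```text
time: 9.62
tool_pos: [518.3, 354.7, 51.4]
tcp_rot: [179.9, -0.0, 89.1]
ft_force: [-0.0, -2.6, -1.7]
finger_gap: 59.6
grip_force: 43.5
```

Request:
apply_moves:
  angular:
    - [0,0,0]
    - [0,0,0]
    - [0,0,0]
    - [0,0,0]
    - [0,0,0]
  travel:
    - [0,0,-0.2]
    - [0,0,-0.1]
    - [0,0,-0.04]
    - [0,0.06,0]
    - [0,0,0]
  jaw: [0.5,0.5,0.5,0.5,0.5]

```text
time: 10.25
tool_pos: [518.1, 354.8, 36.9]
tcp_rot: [180.0, 0.2, 89.0]
ft_force: [-1.1, -17.2, 5.7]
finger_gap: 59.6
grip_force: 44.3
```

Request:
apply_moves:
  angular:
    - [0,0,0]
    - [0,0,0]
    - [0,0,0]
    - [0,0,0]
  travel:
    - [0,0.04,0]
    - [0,0.04,0]
    - [0,0,0]
    - [0,0,0]
  jaw: [0.5,0.5,0.5,0.5]

```text
time: 10.75
tool_pos: [518.1, 355.0, 36.8]
tcp_rot: [-179.9, 0.5, 89.0]
ft_force: [-2.8, -32.3, 14.3]
finger_gap: 59.6
grip_force: 45.2
```

Request:
apply_moves:
  angular:
    - [0,0,0]
    - [0,0,0]
    - [0,0,0]
    - [0,0,0]
    - [0,0,0]
    - [0,0,0]
    - [0,0,0]
    - [0,0,0]
    - [0,0,0]
    - [0,0,0]
    - [0,0,0]
  travel:
    - [0,-0.12,0.02]
    - [0,0,0]
    - [0,0,0]
    - [0,0,0]
    - [0,0,0]
    - [0,0,0]
    - [0,0,0.5]
    - [0,0,1]
    - [0,-1,1]
    - [0,-1,1]
    - [0,0,0]
  jaw: [0.5,0.5,0.76,0.76,0.76,0.76,0.76,0.76,1,1,1]

```text
time: 12.12
tool_pos: [520.5, 274.5, 183.6]
tcp_rot: [179.5, -0.2, 88.9]
ft_force: [0.3, 0.2, 0.0]
finger_gap: 85.5
grip_force: 0.0
```

```bash
python3 - <<'E'
from h import *
c=wsnap("pics/w3.png"); print(c['s']['tool_pos'],c['s']['tcp_rot'],c['s']['ft_force'])
im=cv2.imread("pics/w3.png"); cv2.imwrite("pics/w3b.png",cv2.resize(im,(800,600),interpolation=cv2.INTER_CUBIC))
E
```

```text
[520.50102636 274.501053   183.64666867] [179.50035466  -0.18446137  88.89841889] [0.29167027 0.21868705 0.03305339]
```

View pics/w3b.png

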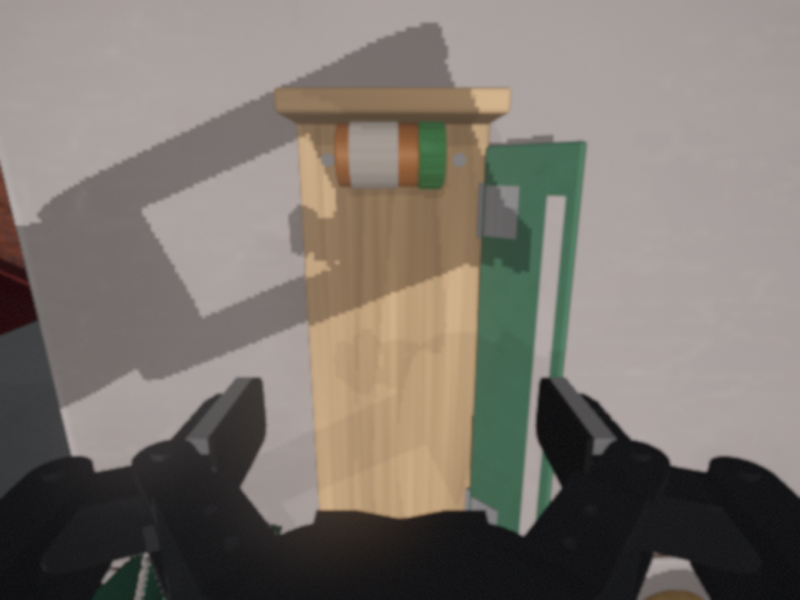

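```bash
python3 - <<'E'
from h import *
f="pics/w3.png";c=load(f)
q=seg(f,(325,116,455,196)); print(rect(c,q,30)[0])
k=1.42857
for p in [(301,124),(489,124),(318,500),(471,500)]: print(at(c,*(np.array(p)/k),12).round(1))
E
```

```text
[516.5 356.5  65.   38.4  -1.1]
[463.7 376.1  12. ]
[575.8 373.9  12. ]
[455.6 112.6  12. ]
[570.5 109.5  12. ]
```

Request:
apply_moves:
  angular:
    - [0,0,0.814]
    - [0,0,0.814]
    - [0,0,0.814]
    - [0,0,0.814]
    - [0,0,0.814]
    - [0,0,0.814]
    - [0,0,0.814]
    - [0,0,0.814]
    - [0,0,0.814]
    - [0,0,0.814]
    - [0,0,0.814]
    - [0,0,0.814]
    - [0,0,0.814]
    - [0,0,0.814]
    - [0,0,0]
    - [0,0,0]
    - [0,0,0]
  travel:
    - [0.178,-0.883,0.083]
    - [0.178,-0.883,0.083]
    - [0.178,-0.883,0.083]
    - [0.178,-0.883,0.083]
    - [0.178,-0.883,0.083]
    - [0.178,-0.883,0.083]
    - [0.178,-0.883,0.083]
    - [0.178,-0.883,0.083]
    - [0.178,-0.883,0.083]
    - [0.178,-0.883,0.083]
    - [0.178,-0.883,0.083]
    - [0.178,-0.883,0.083]
    - [0.178,-0.883,0.083]
    - [0.178,-0.883,0.083]
    - [0,0,0]
    - [0,0,0]
    - [0,0,0]
  jaw: [1,1,1,1,1,1,1,1,1,1,1,1,1,1,1,1,1]

```text
time: 14.3
tool_pos: [617.1, -217.4, 223.1]
tcp_rot: [180.0, -0.0, -179.8]
ft_force: [-0.9, 0.2, -1.2]
finger_gap: 85.3
grip_force: 0.0
```

```bash
python3 - <<'E'
from h import *
f="pics/w4.png";c=wsnap(f); print(c['s']['tool_pos'],c['s']['tcp_rot'],c['s']['ft_force'])
k=1.42857
im=cv2.imread(f)
for n,p in {'red':(649,-155,18),'white':(664,-300,18),'black':(525,-284,18)}.items():
    u=proj(c,p)*k; q=seg(f,(u[0]-62,u[1]-42,u[0]+62,u[1]+42) if n!='white' else (u[0]-62,u[1]-52,u[0]+62,u[1]+52)); print(n,u,rect(c,q,18)[0]);cv2.drawContours(im,[np.int32(q)],-1,(0,255,0),1)
cv2.imwrite("pics/w4b.png",cv2.resize(im,(800,600),interpolation=cv2.INTER_CUBIC))
E
```

```text
[ 617.12718276 -217.42629948  223.08399   ] [ 1.79959067e+02 -4.80765476e-02 -1.79751402e+02] [-0.87736612  0.21166482 -1.17459481]
red [482.23127897 318.87380718] [ 650.9 -154.2   66.5   40.1  -88.5]
white [288.75775837 337.43867521] [ 662.7 -299.    78.5   39.7  -68.2]
black [299.56000911 142.01676793] [ 524.5 -281.6   72.5   39.8  -83.2]
```

View pics/w4b.png

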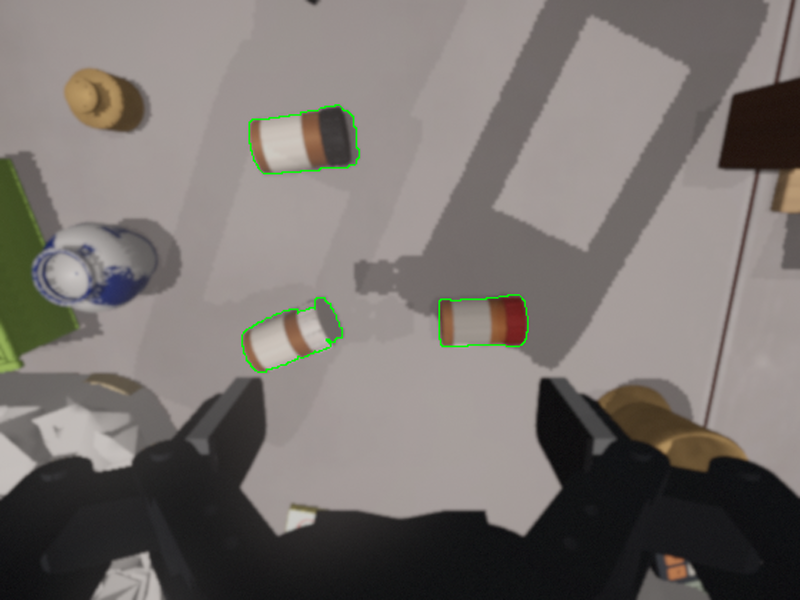

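Request:
apply_moves:
  angular:
    - [0,0,0.08]
    - [0,0,0.08]
    - [0,0,0]
    - [0,0,0]
    - [0,0,0]
    - [0,0,0]
    - [0,0,0]
    - [0,0,0]
    - [0,0,0]
    - [0,0,0]
    - [0,0,0]
    - [0,0,0]
    - [0,0,0]
    - [0,0,0]
  travel:
    - [0.425,0.79,0]
    - [0.425,0.79,0]
    - [0,0,-1]
    - [0,0,-1]
    - [0,0,-1]
    - [0,0,-0.9]
    - [0,0,-0.7]
    - [0,0,-0.42]
    - [0,0,0]
    - [0,0,0]
    - [0,0,0]
    - [0,0,0]
    - [0,0,0]
    - [0,0,0]
  jaw: [1,1,1,1,1,1,1,1,1,0.5,0.5,0.5,0.5,0.5]

```text
time: 16.1
tool_pos: [652.7, -156.1, 25.0]
tcp_rot: [-179.9, 0.2, -178.5]
ft_force: [0.2, -0.2, 6.8]
finger_gap: 59.4
grip_force: 43.5
```

Request:
apply_moves:
  angular:
    - [0,0,0]
    - [0,0,0]
    - [0,0,0]
    - [0,0,0]
    - [0,0,-0.827]
    - [0,0,-0.827]
    - [0,0,-0.827]
    - [0,0,-0.827]
    - [0,0,-0.827]
    - [0,0,-0.827]
    - [0,0,-0.827]
    - [0,0,-0.827]
    - [0,0,-0.827]
    - [0,0,-0.827]
    - [0,0,-0.827]
    - [0,0,-0.827]
    - [0,0,-0.827]
    - [0,0,-0.827]
    - [0,0,0]
    - [0,0,0]
  travel:
    - [0,0,0.5]
    - [0,0,1]
    - [0,0,1]
    - [0,0,0.9]
    - [-0.243,0.84,0]
    - [-0.243,0.84,0]
    - [-0.243,0.84,0]
    - [-0.243,0.84,0]
    - [-0.243,0.84,0]
    - [-0.243,0.84,0]
    - [-0.243,0.84,0]
    - [-0.243,0.84,0]
    - [-0.243,0.84,0]
    - [-0.243,0.84,0]
    - [-0.243,0.84,0]
    - [-0.243,0.84,0]
    - [-0.243,0.84,0]
    - [-0.243,0.84,0]
    - [0,0,0]
    - [0,0,0]
  jaw: [0.5,0.5,0.5,0.5,0.5,0.5,0.5,0.5,0.5,0.5,0.5,0.5,0.5,0.5,0.5,0.5,0.5,0.5,0.5,0.5]

```text
time: 18.6
tool_pos: [515.3, 314.4, 159.6]
tcp_rot: [180.0, 0.0, 89.0]
ft_force: [-0.2, 0.0, -0.5]
finger_gap: 59.3
grip_force: 43.2
```

Request:
apply_moves:
  angular:
    - [0,0,0]
    - [0,0,0]
    - [0,0,0]
    - [0,0,0]
    - [0,0,0]
    - [0,0,0]
    - [0,0,0]
    - [0,0,0]
  travel:
    - [0.04,0,-1]
    - [0,0,-1]
    - [0,0,-0.7]
    - [0,0,-0.25]
    - [0,0,-0.11]
    - [0,0,0]
    - [0,0.08,0]
    - [0,0,0]
  jaw: [0.5,0.5,0.5,0.5,0.5,0.5,0.5,0.5]

```text
time: 19.6
tool_pos: [517.3, 318.5, 37.3]
tcp_rot: [179.9, -0.0, 88.9]
ft_force: [0.2, 0.2, 0.1]
finger_gap: 59.4
grip_force: 43.4
```

Request:
apply_moves:
  angular:
    - [0,0,0]
    - [0,0,0]
    - [0,0,0]
  travel:
    - [0,0.04,0]
    - [0,0,0]
    - [0,0,0]
  jaw: [0.5,0.5,0.5]

```text
time: 19.98
tool_pos: [517.0, 319.0, 37.0]
tcp_rot: [180.0, 0.0, 88.9]
ft_force: [-1.7, -4.5, 5.3]
finger_gap: 59.1
grip_force: 43.9
```

Request:
apply_moves:
  angular:
    - [0,0,0]
    - [0,0,0]
    - [0,0,0]
    - [0,0,0]
    - [0,0,0]
    - [0,0,0]
    - [0,0,0]
    - [0,0,0]
  travel:
    - [0,-0.03,0]
    - [0,0,0]
    - [0,0,0]
    - [0,0,0]
    - [0,0,0]
    - [0,0,0.4]
    - [0,0,1]
    - [0,0,1]
  jaw: [0.5,0.76,0.76,0.76,0.76,0.76,0.76,1]

```text
time: 20.98
tool_pos: [516.7, 318.2, 134.4]
tcp_rot: [180.0, -0.0, 88.9]
ft_force: [0.2, -0.4, 0.4]
finger_gap: 80.6
grip_force: 0.0
```

Request:
apply_moves:
  angular:
    - [0,0,0]
    - [0,0,0.72]
    - [0,0,0.72]
    - [0,0,0.72]
    - [0,0,0.72]
    - [0,0,0.72]
    - [0,0,0.72]
    - [0,0,0.72]
    - [0,0,0.72]
    - [0,0,0.72]
    - [0,0,0.72]
    - [0,0,0.72]
    - [0,0,0.72]
    - [0,0,0.72]
    - [0,0,0.72]
    - [0,0,0.72]
    - [0,0,0.72]
    - [0,0,0.72]
    - [0,0,0]
    - [0,0,0]
  travel:
    - [0,0,0.8]
    - [0.011,-0.886,0]
    - [0.011,-0.886,0]
    - [0.011,-0.886,0]
    - [0.011,-0.886,0]
    - [0.011,-0.886,0]
    - [0.011,-0.886,0]
    - [0.011,-0.886,0]
    - [0.011,-0.886,0]
    - [0.011,-0.886,0]
    - [0.011,-0.886,0]
    - [0.011,-0.886,0]
    - [0.011,-0.886,0]
    - [0.011,-0.886,0]
    - [0.011,-0.886,0]
    - [0.011,-0.886,0]
    - [0.011,-0.886,0]
    - [0.011,-0.886,0]
    - [0,0,0]
    - [0,0,0]
  jaw: [1,1,1,1,1,1,1,1,1,1,1,1,1,1,1,1,1,1,1,1]

```text
time: 23.48
tool_pos: [524.3, -284.0, 165.1]
tcp_rot: [180.0, 0.0, -173.3]
ft_force: [-0.5, 0.8, 0.1]
finger_gap: 85.5
grip_force: 0.0
```

Request:
apply_moves:
  angular:
    - [0,0,0]
    - [0,0,0]
    - [0,0,0]
    - [0,0,0]
    - [0,0,0]
    - [0,0,0]
    - [0,0,0]
    - [0,0,0]
    - [0,0,0]
    - [0,0,0]
    - [0,0,0]
  travel:
    - [0,0,-1]
    - [0,0,-1]
    - [0,0,-0.8]
    - [0,0,-0.5]
    - [0,0,-0.26]
    - [0,0,0]
    - [0,0,0]
    - [0,0,0]
    - [0,0,0]
    - [0,0,0]
    - [0,0,0]
  jaw: [1,1,1,1,1,1,0.5,0.5,0.5,0.5,0.5]

```text
time: 24.85
tool_pos: [525.3, -285.0, 23.7]
tcp_rot: [-179.9, 0.1, -173.2]
ft_force: [-0.3, 0.7, 7.0]
finger_gap: 59.5
grip_force: 43.5
```

Request:
apply_moves:
  angular:
    - [0,0,0]
    - [0,0,0]
    - [0,0,0]
    - [0,0,0]
    - [0,0,-0.765]
    - [0,0,-0.765]
    - [0,0,-0.765]
    - [0,0,-0.765]
    - [0,0,-0.765]
    - [0,0,-0.765]
    - [0,0,-0.765]
    - [0,0,-0.765]
    - [0,0,-0.765]
    - [0,0,-0.765]
    - [0,0,-0.765]
    - [0,0,-0.765]
    - [0,0,-0.765]
    - [0,0,-0.765]
    - [0,0,-0.765]
    - [0,0,-0.765]
  travel:
    - [0,0,0.5]
    - [0,0,1]
    - [0,0,1]
    - [0,0,0.9]
    - [-0.014,0.88,0]
    - [-0.014,0.88,0]
    - [-0.014,0.88,0]
    - [-0.014,0.88,0]
    - [-0.014,0.88,0]
    - [-0.014,0.88,0]
    - [-0.014,0.88,0]
    - [-0.014,0.88,0]
    - [-0.014,0.88,0]
    - [-0.014,0.88,0]
    - [-0.014,0.88,0]
    - [-0.014,0.88,0]
    - [-0.014,0.88,0]
    - [-0.014,0.88,0]
    - [-0.014,0.88,0]
    - [-0.014,0.88,0]
  jaw: [0.5,0.5,0.5,0.5,0.5,0.5,0.5,0.5,0.5,0.5,0.5,0.5,0.5,0.5,0.5,0.5,0.5,0.5,0.5,0.5]

```text
time: 27.35
tool_pos: [515.2, 280.2, 159.4]
tcp_rot: [179.9, -0.0, 88.7]
ft_force: [0.5, 0.5, -0.1]
finger_gap: 59.7
grip_force: 43.3
```

Request:
apply_moves:
  angular:
    - [0,0,0]
    - [0,0,0]
  travel:
    - [0,0,0]
    - [0,0,0]
  jaw: [0.5,0.5]

```text
time: 27.6
tool_pos: [515.2, 278.7, 158.7]
tcp_rot: [180.0, 0.0, 89.0]
ft_force: [-0.2, 0.4, -1.5]
finger_gap: 59.7
grip_force: 43.3
```

Request:
apply_moves:
  angular:
    - [0,0,0]
    - [0,0,0]
    - [0,0,0]
    - [0,0,0]
    - [0,0,0]
    - [0,0,0]
    - [0,0,0]
    - [0,0,0]
    - [0,0,0]
  travel:
    - [0.025,0,-1]
    - [0,0,-1]
    - [0,0,-0.7]
    - [0,0,-0.25]
    - [0,0,-0.11]
    - [0,0,0]
    - [0,0.1,0]
    - [0,0.04,0]
    - [0,0,0]
  jaw: [0.5,0.5,0.5,0.5,0.5,0.5,0.5,0.5,0.5]

```text
time: 28.72
tool_pos: [517.0, 284.3, 36.5]
tcp_rot: [179.9, 0.0, 88.9]
ft_force: [0.8, -3.8, 1.2]
finger_gap: 59.6
grip_force: 43.6
```

Request:
apply_moves:
  angular:
    - [0,0,0]
    - [0,0,0]
    - [0,0,0]
    - [0,0,0]
    - [0,0,0]
    - [0,0,0]
    - [0,0,0]
    - [0,0,0]
    - [0,0,0]
  travel:
    - [0,-0.04,0]
    - [0,0,0]
    - [0,0,0]
    - [0,0,0]
    - [0,0,0]
    - [0,0,0.4]
    - [0,0,1]
    - [0,0,1]
    - [0,0,0.8]
  jaw: [0.5,0.76,0.76,0.76,0.76,0.76,0.76,1,1]

```text
time: 29.85
tool_pos: [516.9, 283.3, 167.0]
tcp_rot: [179.9, -0.1, 88.9]
ft_force: [1.0, -0.5, -0.5]
finger_gap: 85.3
grip_force: 0.0
```

Request:
apply_moves:
  angular:
    - [0,0,0.838]
    - [0,0,0.838]
    - [0,0,0.838]
    - [0,0,0.838]
    - [0,0,0.838]
    - [0,0,0.838]
    - [0,0,0.838]
    - [0,0,0.838]
    - [0,0,0.838]
    - [0,0,0.838]
    - [0,0,0.838]
    - [0,0,0.838]
    - [0,0,0.838]
    - [0,0,0.838]
    - [0,0,0.838]
    - [0,0,0.838]
    - [0,0,0.838]
    - [0,0,0]
    - [0,0,0]
  travel:
    - [0.211,-0.864,0]
    - [0.211,-0.864,0]
    - [0.211,-0.864,0]
    - [0.211,-0.864,0]
    - [0.211,-0.864,0]
    - [0.211,-0.864,0]
    - [0.211,-0.864,0]
    - [0.211,-0.864,0]
    - [0.211,-0.864,0]
    - [0.211,-0.864,0]
    - [0.211,-0.864,0]
    - [0.211,-0.864,0]
    - [0.211,-0.864,0]
    - [0.211,-0.864,0]
    - [0.211,-0.864,0]
    - [0.211,-0.864,0]
    - [0.211,-0.864,0]
    - [0,0,0]
    - [0,0,0]
  jaw: [1,1,1,1,1,1,1,1,1,1,1,1,1,1,1,1,1,1,1]

```text
time: 32.22
tool_pos: [659.7, -304.2, 164.2]
tcp_rot: [180.0, 0.0, -157.3]
ft_force: [0.4, 0.0, -0.3]
finger_gap: 85.6
grip_force: 0.0
```

```bash
python3 - <<'E'
from h import *
f="pics/w5.png";c=wsnap(f);s=snap("top","pics/top1.png"); print(c['s']['tool_pos'],c['s']['tcp_rot'],c['s']['joint_pos'][5])
im=cv2.imread(f); t=cv2.imread("pics/top1.png")[190:320,90:400]
cv2.imwrite("pics/w5b.png",np.vstack([cv2.resize(im[:,:],(400,300)),cv2.resize(t,(400,168))]).repeat(1,0))
E
```

```text
[ 659.71273001 -304.20948822  164.23296072] [ 1.79995680e+02  2.40161843e-02 -1.57250838e+02] -141.55907929548138
```

View pics/w5b.png

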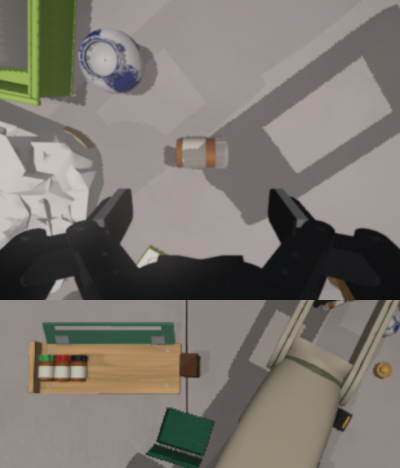

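Request:
apply_moves:
  angular:
    - [0,0,0]
    - [0,0,0]
    - [0,0,0]
    - [0,0,0]
    - [0,0,0]
    - [0,0,0]
    - [0,0,0]
    - [0,0,0]
    - [0,0,0]
    - [0,0,0]
    - [0,0,0]
  travel:
    - [0,0,-1]
    - [0,0,-1]
    - [0,0,-0.8]
    - [0,0,-0.5]
    - [0,0,-0.24]
    - [0,0,0]
    - [0,0,0]
    - [0,0,0]
    - [0,0,0]
    - [0,0,0]
    - [0,0,0]
  jaw: [1,1,1,1,1,1,0.5,0.5,0.5,0.5,0.5]

```text
time: 33.7
tool_pos: [660.9, -305.2, 24.0]
tcp_rot: [-179.9, 0.1, -157.2]
ft_force: [0.5, -0.0, 6.5]
finger_gap: 59.2
grip_force: 43.5
```

Request:
apply_moves:
  angular:
    - [0,0,0]
    - [0,0,0]
    - [0,0,0]
    - [0,0,0]
    - [0,0,-0.89]
    - [0,0,-0.89]
    - [0,0,-0.89]
    - [0,0,-0.89]
    - [0,0,-0.89]
    - [0,0,-0.89]
    - [0,0,-0.89]
    - [0,0,-0.89]
    - [0,0,-0.89]
    - [0,0,-0.89]
    - [0,0,-0.89]
    - [0,0,-0.89]
    - [0,0,-0.89]
    - [0,0,-0.89]
    - [0,0,-0.89]
    - [0,0,-0.89]
  travel:
    - [0,0,0.5]
    - [0,0,1]
    - [0,0,1]
    - [0,0,0.9]
    - [-0.226,0.857,0]
    - [-0.226,0.857,0]
    - [-0.226,0.857,0]
    - [-0.226,0.857,0]
    - [-0.226,0.857,0]
    - [-0.226,0.857,0]
    - [-0.226,0.857,0]
    - [-0.226,0.857,0]
    - [-0.226,0.857,0]
    - [-0.226,0.857,0]
    - [-0.226,0.857,0]
    - [-0.226,0.857,0]
    - [-0.226,0.857,0]
    - [-0.226,0.857,0]
    - [-0.226,0.857,0]
    - [-0.226,0.857,0]
  jaw: [0.5,0.5,0.5,0.5,0.5,0.5,0.5,0.5,0.5,0.5,0.5,0.5,0.5,0.5,0.5,0.5,0.5,0.5,0.5,0.5]

```text
time: 36.2
tool_pos: [514.8, 245.1, 159.4]
tcp_rot: [179.9, -0.0, 88.7]
ft_force: [-0.4, -0.4, -0.4]
finger_gap: 59.3
grip_force: 43.3
```

Request:
apply_moves:
  angular:
    - [0,0,0]
    - [0,0,0]
  travel:
    - [0,0,0]
    - [0,0,0]
  jaw: [0.5,0.5]

```text
time: 36.45
tool_pos: [515.2, 243.8, 158.8]
tcp_rot: [180.0, 0.0, 89.0]
ft_force: [0.7, 0.7, 0.3]
finger_gap: 59.5
grip_force: 43.2
```

Request:
apply_moves:
  angular:
    - [0,0,0]
    - [0,0,0]
    - [0,0,0]
    - [0,0,0]
    - [0,0,0]
    - [0,0,0]
    - [0,0,0]
    - [0,0,0]
    - [0,0,0]
  travel:
    - [0,0,-1]
    - [0,0,-1]
    - [0,0,-0.7]
    - [0,0,-0.25]
    - [0,0,-0.11]
    - [0,0,0]
    - [0,0.1,0]
    - [0,0.04,0]
    - [0,0,0]
  jaw: [0.5,0.5,0.5,0.5,0.5,0.5,0.5,0.5,0.5]

```text
time: 37.58
tool_pos: [515.4, 250.0, 36.1]
tcp_rot: [179.9, -0.0, 88.9]
ft_force: [0.4, 0.5, 1.1]
finger_gap: 59.4
grip_force: 43.7
```

Request:
apply_moves:
  angular:
    - [0,0,0]
    - [0,0,0]
    - [0,0,0]
  travel:
    - [0,0.05,0]
    - [0,0,0]
    - [0,0,0]
  jaw: [0.5,0.5,0.5]

```text
time: 37.95
tool_pos: [515.4, 251.8, 36.0]
tcp_rot: [180.0, -0.0, 88.9]
ft_force: [0.1, -0.1, 5.3]
finger_gap: 59.6
grip_force: 43.9
```

Request:
apply_moves:
  angular:
    - [0,0,0]
    - [0,0,0]
    - [0,0,0]
  travel:
    - [0,0.05,0]
    - [0,0,0]
    - [0,0,0]
  jaw: [0.5,0.5,0.5]

```text
time: 38.33
tool_pos: [515.5, 253.3, 36.0]
tcp_rot: [180.0, 0.0, 88.9]
ft_force: [-0.8, -2.9, 5.8]
finger_gap: 59.4
grip_force: 44.2
```

```bash
python3 - <<'E'
from h import *
f="pics/w6.png";c=wsnap(f); print(c['s']['tool_pos'],c['s']['ft_force'])
im=cv2.imread(f); cv2.imwrite("pics/w6b.png",im[:,100:460])
E
```

```text
[515.46367505 253.25076524  36.01006407] [-0.82682098 -2.85086426  5.84101506]
```

View pics/w6b.png

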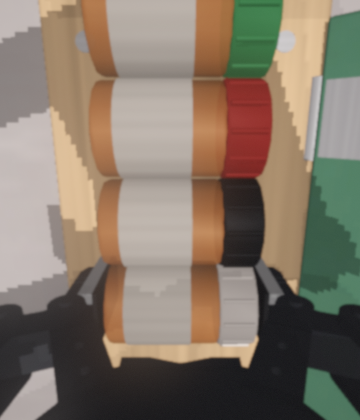

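Request:
apply_moves:
  angular:
    - [0,0,0]
    - [0,0,0]
    - [0,0,0]
    - [0,0,0]
    - [0,0,0]
    - [0,0,0]
    - [0,0,0]
    - [0,0,0]
    - [0,0,0]
    - [0,0,0]
  travel:
    - [0,-0.03,0]
    - [0,0,0]
    - [0,0,0]
    - [0,0,0]
    - [0,0,0]
    - [0,0,0.4]
    - [0,0,1]
    - [0,0,1]
    - [0,0,1]
    - [0,0,0.8]
  jaw: [0.5,0.76,0.76,0.76,0.76,0.76,0.76,1,1,1]

```text
time: 39.62
tool_pos: [515.6, 252.6, 207.1]
tcp_rot: [179.8, -0.1, 88.9]
ft_force: [0.2, 0.2, 0.6]
finger_gap: 85.2
grip_force: 0.0
```

Request:
apply_moves:
  angular:
    - [0,0,-0.241]
    - [0,0,-0.241]
    - [0,0,-0.241]
    - [0,0,-0.241]
    - [0,0,-0.241]
    - [0,0,-0.241]
    - [0,0,-0.241]
    - [0,0,-0.241]
    - [0,0,-0.241]
    - [0,0,-0.241]
    - [0,0,-0.241]
    - [0,0,-0.241]
    - [0,0,-0.241]
    - [0,0,-0.241]
    - [0,0,-0.241]
    - [0,0,-0.241]
    - [0,0,0]
    - [0,0,0]
    - [0,0,0]
  travel:
    - [-0.196,-0.881,0]
    - [-0.196,-0.881,0]
    - [-0.196,-0.881,0]
    - [-0.196,-0.881,0]
    - [-0.196,-0.881,0]
    - [-0.196,-0.881,0]
    - [-0.196,-0.881,0]
    - [-0.196,-0.881,0]
    - [-0.196,-0.881,0]
    - [-0.196,-0.881,0]
    - [-0.196,-0.881,0]
    - [-0.196,-0.881,0]
    - [-0.196,-0.881,0]
    - [-0.196,-0.881,0]
    - [-0.196,-0.881,0]
    - [-0.196,-0.881,0]
    - [0,0,0]
    - [0,0,0]
    - [0,0,0]
  jaw: [1,1,1,1,1,1,1,1,1,1,1,1,1,1,1,1,1,1,1]

```text
time: 42.0
tool_pos: [390.0, -310.6, 203.9]
tcp_rot: [180.0, -0.0, 58.1]
ft_force: [-0.1, -0.3, 0.1]
finger_gap: 85.4
grip_force: 0.0
```

```bash
python3 - <<'E'
from h import *
f="pics/w7.png";c=wsnap(f); print(c['s']['tool_pos'],c['s']['tcp_rot'])
im=cv2.imread(f); cv2.imwrite("pics/w7b.png",cv2.resize(im,(800,600),interpolation=cv2.INTER_CUBIC))
E
```

```text
[ 389.9538899  -310.62188026  203.91351651] [ 1.79982928e+02 -1.16945060e-02  5.81362573e+01]
```

View pics/w7b.png

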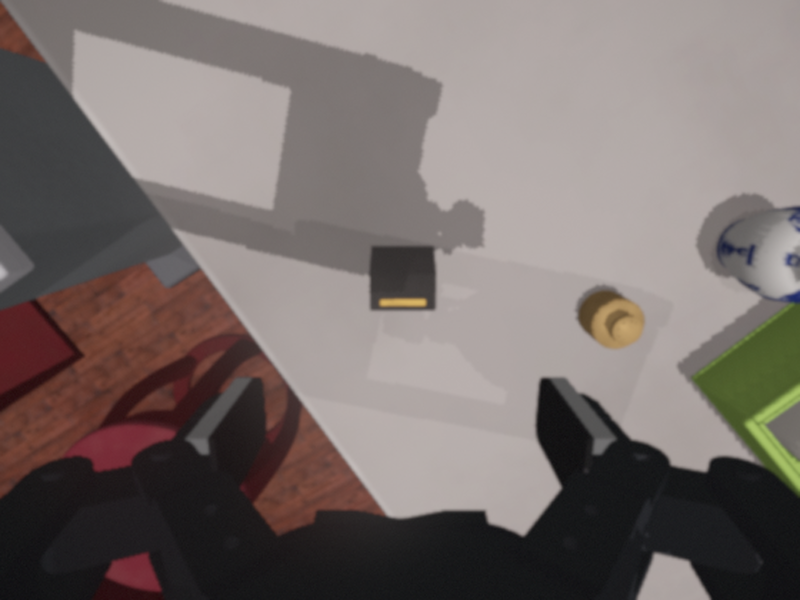

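```bash
python3 - <<'E'
from h import *
c=load("pics/w7.png");k=1.42857
T=np.array([at(c,*(np.array(p)/k),0)[:2] for p in [(372,247),(435,246)]]);B=np.array([at(c,*(np.array(p)/k),30)[:2] for p in [(370,310),(436,310)]])
print(T,B); t,b=T.mean(0),B.mean(0); d=t-b; print('len',np.linalg.norm(d),'w',np.linalg.norm(T[1]-T[0]),np.linalg.norm(B[1]-B[0]),'yawdir',np.degrees(np.arctan2(d[1],d[0])),[np.degrees(np.arctan2(*(v[1]-v[0])[::-1])) for v in(T,B)],'origin',(t+b)/2)
E
```

```text
[[ 382.50966383 -281.41609864]
 [ 420.85784945 -304.48415742]] [[ 362.3522648  -313.44070701]
 [ 399.85275793 -336.81364066]]
len 38.196203134752615 w 44.75174495131171 44.18801887733004 yawdir 57.395999110794875 [np.float64(-31.028691545529878), np.float64(-31.934050681636247)] origin [ 391.393134   -309.03865093]
```

Request:
apply_moves:
  angular:
    - [0,0,0.04]
    - [0,0,0]
    - [0,0,0]
    - [0,0,0]
    - [0,0,0]
    - [0,0,0]
    - [0,0,0]
    - [0,0,0]
    - [0,0,0]
    - [0,0,0]
    - [0,0,0]
    - [0,0,0]
    - [0,0,0]
  travel:
    - [-0.02,-0.045,-1]
    - [0,0,-1]
    - [0,0,-1]
    - [0,0,-0.8]
    - [0,0,-0.45]
    - [0,0,-0.22]
    - [0,0,0]
    - [0,0,0]
    - [0,0,0]
    - [0,0,0]
    - [0,0,0]
    - [0,0,0]
    - [0,0,0]
  jaw: [1,1,1,1,1,1,1,0.3,0.3,0.3,0.3,0.3,0.3]

```text
time: 43.68
tool_pos: [389.4, -314.0, 25.8]
tcp_rot: [179.9, 0.0, 58.4]
ft_force: [-0.1, 1.2, 6.7]
finger_gap: 43.2
grip_force: 41.7
```

Request:
apply_moves:
  angular:
    - [0,0,0]
    - [0,0,0]
    - [0,0,0]
    - [0,0,0]
    - [0,0,0.238]
    - [0,0,0.238]
    - [0,0,0.238]
    - [0,0,0.238]
    - [0,0,0.238]
    - [0,0,0.238]
    - [0,0,0.238]
    - [0,0,0.238]
    - [0,0,0.238]
    - [0,0,0.238]
    - [0,0,0.238]
    - [0,0,0.238]
    - [0,0,0.238]
    - [0,0,0.238]
    - [0,0,0.238]
    - [0,0,0.238]
  travel:
    - [0,0,0.5]
    - [0,0,1]
    - [0,0,1]
    - [0,0,0.9]
    - [0.197,0.808,0]
    - [0.197,0.808,0]
    - [0.197,0.808,0]
    - [0.197,0.808,0]
    - [0.197,0.808,0]
    - [0.197,0.808,0]
    - [0.197,0.808,0]
    - [0.197,0.808,0]
    - [0.197,0.808,0]
    - [0.197,0.808,0]
    - [0.197,0.808,0]
    - [0.197,0.808,0]
    - [0.197,0.808,0]
    - [0.197,0.808,0]
    - [0.197,0.808,0]
    - [0.197,0.808,0]
  jaw: [0.3,0.3,0.3,0.3,0.3,0.3,0.3,0.3,0.3,0.3,0.3,0.3,0.3,0.3,0.3,0.3,0.3,0.3,0.3,0.3]

```text
time: 46.18
tool_pos: [514.8, 204.8, 160.5]
tcp_rot: [-180.0, 0.0, 88.9]
ft_force: [0.3, -0.5, -0.2]
finger_gap: 43.3
grip_force: 41.1
```

Request:
apply_moves:
  angular:
    - [0,0,0]
    - [0,0,0]
  travel:
    - [0,0,0]
    - [0,0,0]
  jaw: [0.3,0.3]

```text
time: 46.42
tool_pos: [514.5, 203.4, 160.3]
tcp_rot: [-179.9, 0.0, 88.8]
ft_force: [-1.1, -1.2, -0.4]
finger_gap: 43.6
grip_force: 41.1
```

```bash
python3 - <<'E'
from h import *
f="pics/w8.png";c=wsnap(f); print(c['s']['tool_pos'],c['s']['tcp_rot'],c['s']['finger_gap'])
im=cv2.imread(f); cv2.imwrite("pics/w8b.png",cv2.resize(im[:,130:440],(591,600),interpolation=cv2.INTER_CUBIC)[:, :])
E
```

```text
[514.48751559 203.39523662 160.34409716] [-1.79947681e+02  3.96934051e-02  8.88488099e+01] 43.580694506596714
```

View pics/w8b.png

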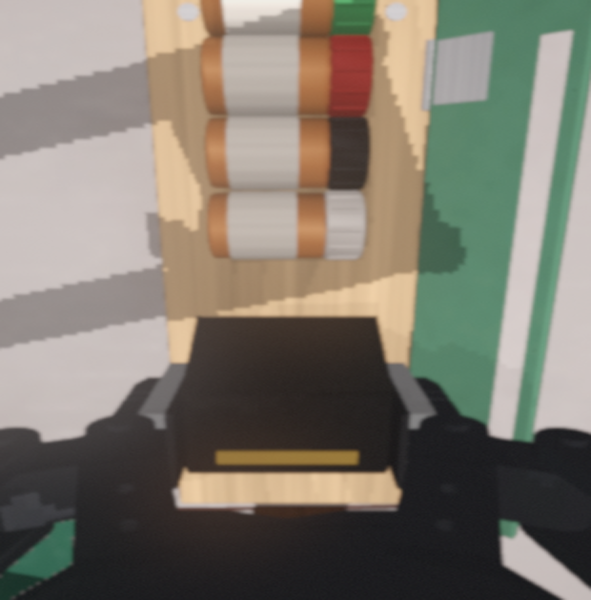

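```bash
python3 - <<'E'
from h import *
c=load("pics/w8.png");f=lambda u,v,z: at(c,u/1.9065+130,v/1.42857,z)
for v in (38,116,191,260): print(v,f(288,v,30).round(1))
print('jar ends',f(209,226,30).round(1),f(366,226,30).round(1),'deck',f(163,260,12).round(1),f(421,260,12).round(1))
TZ=160.3-25.8
print('toe',f(197,318,TZ).round(1),f(377,318,TZ).round(1),'heel top',f(180,471,TZ+30).round(1),f(403,471,TZ+30).round(1))
E
```

```text
38 [516.6 338.   30. ]
116 [515.9 302.7  30. ]
191 [515.1 265.7  30. ]
260 [514.3 228.7  30. ]
jar ends [482.7 248.   30. ] [546.4 246.6  30. ] deck [458.8 226.6  12. ] [573.3 224.2  12. ]
toe [491.6 228.3 134.5] [536.4 227.4 134.5] heel top [489.9 191.1 164.5] [538.5 190.1 164.5]
```

Request:
apply_moves:
  angular:
    - [0,0,0]
    - [0,0,0]
    - [0,0,0]
    - [0,0,0]
    - [0,0,0]
    - [0,0,0]
    - [0,0,0]
    - [0,0,0]
    - [0,0,0]
    - [0,0,0]
  travel:
    - [0.02,0,-1]
    - [0,0,-1]
    - [0,0,-0.7]
    - [0,0,-0.25]
    - [0,0,-0.11]
    - [0,0,0]
    - [0,0.08,0]
    - [0,0.08,0]
    - [0,0,0]
    - [0,0,0]
  jaw: [0.3,0.3,0.3,0.3,0.3,0.3,0.3,0.3,0.3,0.3]

```text
time: 47.72
tool_pos: [515.7, 210.1, 38.4]
tcp_rot: [180.0, 0.0, 88.9]
ft_force: [1.0, -2.0, -2.2]
finger_gap: 43.7
grip_force: 40.9
```

Request:
apply_moves:
  angular:
    - [0,0,0]
    - [0,0,0]
    - [0,0,0]
  travel:
    - [0,0.06,0]
    - [0,0,0]
    - [0,0,0]
  jaw: [0.3,0.3,0.3]

```text
time: 48.1
tool_pos: [515.7, 212.7, 38.4]
tcp_rot: [-180.0, -0.0, 88.8]
ft_force: [0.7, -1.2, -2.2]
finger_gap: 43.6
grip_force: 40.9
```

Request:
apply_moves:
  angular:
    - [0,0,0]
    - [0,0,0]
    - [0,0,0]
  travel:
    - [0,0.06,-0.02]
    - [0,0,0]
    - [0,0,0]
  jaw: [0.3,0.3,0.3]

```text
time: 48.48
tool_pos: [516.0, 215.2, 37.9]
tcp_rot: [180.0, -0.0, 88.9]
ft_force: [0.6, -1.9, 1.5]
finger_gap: 43.3
grip_force: 41.3
```

Request:
apply_moves:
  angular:
    - [0,0,0]
    - [0,0,0]
    - [0,0,0]
  travel:
    - [0,0.05,0]
    - [0,0,0]
    - [0,0,0]
  jaw: [0.3,0.3,0.3]

```text
time: 48.85
tool_pos: [516.0, 217.2, 37.9]
tcp_rot: [180.0, -0.0, 88.8]
ft_force: [-0.2, -3.0, 2.9]
finger_gap: 43.2
grip_force: 41.6
```

```bash
python3 - <<'E'
from h import *
f="pics/w9.png";c=wsnap(f); print(c['s']['tool_pos'],c['s']['ft_force'])
im=cv2.imread(f); cv2.imwrite("pics/w9b.png",im[:,100:460])
E
```

```text
[515.99913558 217.24786953  37.88430579] [-0.18365736 -3.01765129  2.88849052]
```

View pics/w9b.png

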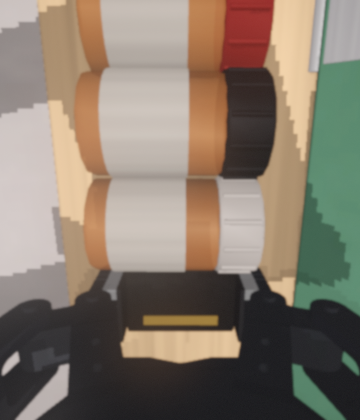

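```bash
python3 - <<'E'
from h import *
c=load("pics/w9.png");f=lambda u,v,z: at(c,u+100,v,z)
for v in (67,177,272): print(v,f(180,v,30).round(1),f(180,v,38).round(1))
print('heel',f(125,329,42).round(1),f(232,329,42).round(1)); print('ends',f(86,225,40),f(264,225,40))
print(c['t'], -c['R'].T@c['t'])
# silhouette prediction: jar center y0,z30 r18 -> lower tangent row
o=-c['R'].T@c['t']
for y0 in (247,249,251,253):
    pts=[proj(c,(515,y0+18*np.cos(a),30+18*np.sin(a)))[1] for a in np.linspace(0,2*np.pi,200)]; print(y0,min(pts),max(pts))
E
```

```text
67 [516.7 306.8  30. ] [516.7 305.5  38. ]
177 [515.8 266.4  30. ] [515.9 267.7  38. ]
272 [514.9 224.8  30. ] [515.  228.8  38. ]
heel [491.7 205.3  42. ] [536.1 204.4  42. ]
ends [479.42677273 250.2453649   40.        ] [547.65650529 248.77956337  40.        ]
[-510.01890859  244.56104395  231.06123373] [516.35243368 286.75944396 156.42209115]
247 179.81872397671756 267.2454202851078
249 174.95540413268424 262.72155550846935
251 170.04639071709727 258.15975918967837
253 165.07968202444556 253.57566195743732
```

Request:
apply_moves:
  angular:
    - [0,0,0]
    - [0,0,0]
    - [0,0,0]
    - [0,0,0]
    - [0,0,0]
    - [0,0,0]
  travel:
    - [0,-0.04,0]
    - [0,-0.05,0]
    - [0,-0.04,0]
    - [0,-0.04,0]
    - [0,0,0]
    - [0,0,0]
  jaw: [0.3,0.3,0.3,0.3,0.3,0.3]

```text
time: 49.65
tool_pos: [515.9, 210.3, 37.9]
tcp_rot: [180.0, -0.0, 88.8]
ft_force: [-0.2, 0.1, 4.8]
finger_gap: 43.5
grip_force: 41.9
```

```bash
python3 - <<'E'
from h import *
f="pics/w10.png";c=wsnap(f); print(c['s']['tool_pos'],c['s']['ft_force'])
im=cv2.imread(f); cv2.imwrite("pics/w10b.png",im[:,100:460])
E
```

```text
[515.89009014 210.25117818  37.86647665] [-0.24117419  0.12582517  4.81083661]
```

View pics/w10b.png

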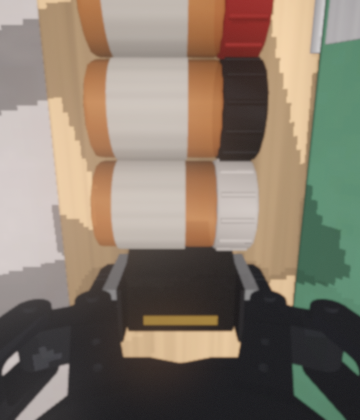

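```bash
python3 - <<'E'
from h import *
from scipy.optimize import brentq
c=load("pics/w10.png");f=lambda u,v,z: at(c,u+100,v,z)
bot=lambda y0:max(proj(c,(515,y0+18*np.cos(a),30+18*np.sin(a)))[1] for a in np.linspace(0,2*np.pi,400))
for v in (56.5,160,250): print(v,brentq(lambda y:bot(y)-v,200,345))
print('heel',f(125,329,42).round(1),f(232,329,42).round(1))
E
```

```text
56.5 321.62472642127307
160 284.2372008649762
250 247.55938909141994
heel [491.6 198.3  42. ] [536.  197.4  42. ]
```

Request:
apply_moves:
  angular:
    - [0,0,0]
    - [0,0,0]
    - [0,0,0]
    - [0,0,0]
    - [0,0,0]
    - [0,0,0]
    - [0,0,0]
    - [0,0,0]
    - [0,0,0]
    - [0,0,0]
  travel:
    - [0,0,0.015]
    - [0,0,0]
    - [0,0,0]
    - [0,0,0]
    - [0,0,0]
    - [0,0,0.4]
    - [0,0,1]
    - [0,-0.5,1]
    - [0,-0.5,1]
    - [0,0,0]
  jaw: [0.3,0.65,0.65,0.65,0.65,0.65,0.65,0.65,0.65,0.65]

```text
time: 50.95
tool_pos: [518.6, 169.8, 180.0]
tcp_rot: [179.5, -0.1, 88.8]
ft_force: [1.0, 0.4, -0.8]
finger_gap: 55.3
grip_force: 0.0
```

```bash
python3 - <<'E'
from h import *
f="pics/w11.png";c=wsnap(f); print(c['s']['tool_pos'],c['s']['ft_force'])
im=cv2.imread(f); cv2.imwrite("pics/w11b.png",cv2.resize(im[:,130:430],(600,600*420//420),interpolation=cv2.INTER_CUBIC))
E
```

```text
[518.62206954 169.83439192 180.00426103] [ 1.01873363  0.42276908 -0.82485424]
```

View pics/w11b.png

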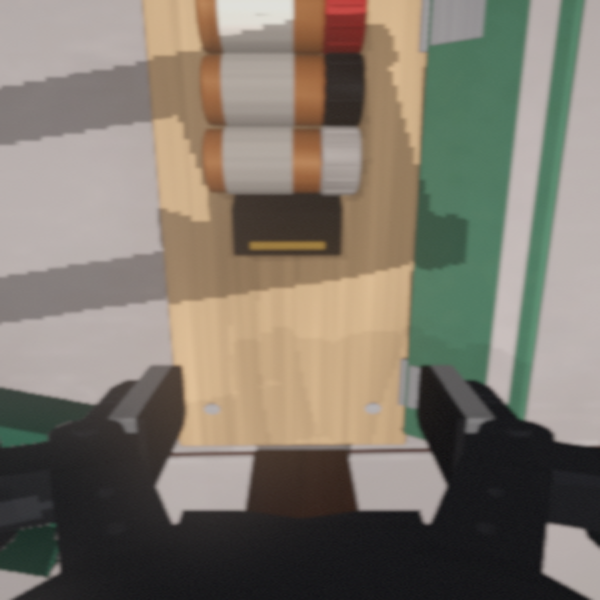

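```bash
python3 - <<'E'
from h import *
from scipy.optimize import brentq
c=load("pics/w11.png")
bot=lambda y0:max(proj(c,(515,y0+18*np.cos(a),30+18*np.sin(a)))[1] for a in np.linspace(0,2*np.pi,400))
for v in (52,125.5,193.5): print(v,brentq(lambda y:bot(y)-v/1.42857,150,345))
f=lambda u,v,z:at(c,u/2+130,v/1.42857,z).round(1)
print('heel',f(233,255,42),f(341,255,42),'jarends z48',f(205,160,48),f(361,160,48))
print('deck edge open end',f(186,446,12),f(404,443,12),'block top near y+ edge?',f(256,447,90),f(350,446,90), 'base',f(248,514,90))
E
```

```text
52 322.1010503245009
125.5 285.19956831966215
193.5 248.61520039029955
heel [491.9 197.6  42. ] [535.7 196.5  42. ] jarends z48 [484.6 249.   48. ] [543.1 247.7  48. ]
deck edge open end [457.8  56.   12. ] [569.1  55.3  12. ] block top near y+ edge? [500.2 104.5  90. ] [535.2 104.1  90. ] base [495.3  63.1  90. ]
```

Request:
apply_moves:
  angular:
    - [0,0,0]
    - [0,0,0]
    - [0,0,0]
    - [0,0,0]
    - [0,0,0]
    - [0,0,0]
    - [0,0,0]
    - [0,0,0]
    - [0,0,0]
    - [0,0,0]
    - [0,0,0]
    - [0,0,0]
  travel:
    - [-0.02,-0.91,0]
    - [-0.02,-0.91,0]
    - [-0.02,-0.91,0]
    - [-0.02,-0.91,0]
    - [-0.01,-0.91,0]
    - [0,0,0]
    - [0,0,-0.8]
    - [0,0,-0.8]
    - [0,0,-0.43]
    - [0,0,0]
    - [0,0,0]
    - [0,0,0]
  jaw: [0.6,0.4,0.2,0,0,0,0,0,0,0,0,0]

```text
time: 52.5
tool_pos: [513.2, -11.8, 94.5]
tcp_rot: [179.9, 0.0, 88.9]
ft_force: [-0.6, -0.6, -0.0]
finger_gap: -0.3
grip_force: 0.0
```

```bash
cat >> h.py <<'E'
def topmask(f,lo,hi,roi):
    im=cv2.cvtColor(cv2.imread(f),cv2.COLOR_BGR2HSV); m=cv2.inRange(im,np.array(lo),np.array(hi)); z=np.zeros_like(m); x0,y0,x1,y1=roi; z[y0:y1,x0:x1]=m[y0:y1,x0:x1]; return z
E
python3 - <<'E'
from h import *
s=r.sense();print(s['tool_pos'],s['finger_gap'])
im=cv2.imread("pics/top0.png"); h=cv2.cvtColor(im,cv2.COLOR_BGR2HSV)
print('block px hsv',h[240,230:248].tolist()); 
# block in top0 : top-face columns
snap("top","pics/top2.png");h2=cv2.cvtColor(cv2.imread("pics/top2.png"),cv2.COLOR_BGR2HSV); print(h2[240,110:248:4].tolist())
E
```

```text
[513.19395797 -11.76810314  94.46697556] -0.3422908304491141
block px hsv [[11, 141, 76], [10, 136, 73], [9, 131, 70], [10, 138, 70], [11, 142, 70], [10, 140, 71], [10, 144, 71], [10, 133, 71], [11, 144, 69], [11, 141, 67], [10, 139, 68], [12, 148, 69], [15, 166, 60], [12, 128, 34], [9, 47, 54], [11, 26, 106], [14, 22, 125], [6, 20, 126]]
[[12, 23, 145], [16, 113, 173], [17, 108, 71], [14, 136, 122], [14, 136, 131], [13, 175, 86], [13, 186, 107], [13, 176, 120], [13, 181, 90], [13, 186, 103], [13, 169, 128], [13, 182, 91], [13, 187, 98], [13, 166, 129], [13, 180, 95], [90, 10, 25], [15, 15, 33], [20, 172, 92], [17, 115, 149], [16, 115, 166], [16, 116, 167], [16, 115, 167], [16, 114, 168], [19, 44, 139], [20, 47, 140], [20, 46, 66], [19, 47, 130], [20, 46, 132], [21, 44, 132], [20, 46, 133], [19, 46, 134], [20, 45, 135], [20, 49, 136], [20, 48, 137], [18, 48, 138]]
```

Request:
apply_moves:
  angular:
    - [0,0,0]
    - [0,0,0]
    - [0,0,0]
    - [0,0,0]
    - [0,0,0]
    - [0,0,0]
    - [0,0,0]
  travel:
    - [0.03,0.1,0.12]
    - [0,0.15,0]
    - [0,0.15,0]
    - [0,0.12,0]
    - [0,0.12,0]
    - [0,0,0]
    - [0,0,0]
  jaw: [0,0,0,0,0,0,0]

```text
time: 53.42
tool_pos: [513.2, 13.8, 97.7]
tcp_rot: [-180.0, 0.0, 88.9]
ft_force: [-0.6, 0.2, 0.0]
finger_gap: 0.1
grip_force: 0.1
```

Request:
apply_moves:
  angular:
    - [0,0,0]
    - [0,0,0]
    - [0,0,0]
    - [0,0,0]
    - [0,0,0]
    - [0,0,0]
  travel:
    - [0,0.12,0]
    - [0,0.12,0]
    - [0,0.12,0]
    - [0,0.12,0]
    - [0,0,0]
    - [0,0,0]
  jaw: [0,0,0,0,0,0]

```text
time: 54.18
tool_pos: [513.3, 33.1, 97.8]
tcp_rot: [-180.0, 0.0, 88.9]
ft_force: [-0.3, -0.3, 0.3]
finger_gap: -0.3
grip_force: 0.0
```

Request:
apply_moves:
  angular:
    - [0,0,0]
    - [0,0,0]
    - [0,0,0]
    - [0,0,0]
    - [0,0,0]
    - [0,0,0]
    - [0,0,0]
  travel:
    - [0,0.12,0]
    - [0,0.12,0]
    - [0,0.12,0]
    - [0,0.12,0]
    - [0,0.12,0]
    - [0,0,0]
    - [0,0,0]
  jaw: [0,0,0,0,0,0,0]

```text
time: 55.05
tool_pos: [513.3, 57.0, 97.7]
tcp_rot: [-180.0, 0.0, 88.9]
ft_force: [-0.5, 0.5, 0.1]
finger_gap: 0.1
grip_force: 0.0
```

Request:
apply_moves:
  angular:
    - [0,0,0]
    - [0,0,0]
    - [0,0,0]
    - [0,0,0]
    - [0,0,0]
    - [0,0,0]
  travel:
    - [0,-0.4,0.6]
    - [0,-0.6,1]
    - [0,-0.6,1]
    - [0,0,0]
    - [0,0,0]
    - [0,0,0]
  jaw: [0,0,0,0,0,0]

```text
time: 55.8
tool_pos: [512.3, -6.4, 200.1]
tcp_rot: [-179.8, -0.0, 88.9]
ft_force: [0.5, -1.3, -0.1]
finger_gap: 0.1
grip_force: 0.0
```

```bash
python3 - <<'E'
from h import *
f="pics/w12.png";c=wsnap(f);print(c['s']['tool_pos'],c['s']['ft_force'])
im=cv2.imread(f);h=cv2.cvtColor(im,cv2.COLOR_BGR2HSV)
m=cv2.inRange(h,np.array([4,70,20]),np.array([14,255,95])); m=cv2.morphologyEx(m,cv2.MORPH_OPEN,np.ones((3,3)))
n,l,s,ce=cv2.connectedComponentsWithStats(m)
for i in range(1,n):
    if s[i,4]>150: print(s[i],ce[i],[at(c,*p,48)[:2].round() for p in (s[i,:2],s[i,:2]+s[i,2:4])])
for X in [(513,60,12),(513,145,30),(513,45,12)]: 
    u=proj(c,X); print(X,u,h[int(u[1]),int(u[0])] if 0<=u[1]<420 else '')
col=int(proj(c,(513,60,48))[0]); print([ (v,h[v,col].tolist()) for v in range(0,300,8)])
E
```

```text
[512.34411008  -6.43657619 200.08617076] [ 0.51817221 -1.32537563 -0.09681782]
[255  55  63   7 430] [285.75348837  57.9744186 ] [array([494., 115.]), array([543., 109.])]
[ 256   73   62   95 5612] [286.05238774 119.23895225] [array([494., 102.]), array([543.,  26.])]
(513, 60, 12) [281.35934934 127.40454227] [ 10 114  78]
(513, 145, 30) [279.23068951  18.02869757] [ 17  83 212]
(513, 45, 12) [281.67946919 143.89277476] [ 10 101  78]
[(0, [17, 85, 210]), (8, [17, 84, 209]), (16, [17, 84, 209]), (24, [17, 94, 158]), (32, [15, 96, 151]), (40, [16, 95, 150]), (48, [16, 97, 150]), (56, [11, 124, 78]), (64, [20, 153, 160]), (72, [15, 141, 103]), (80, [10, 123, 79]), (88, [11, 119, 79]), (96, [10, 116, 79]), (104, [11, 121, 78]), (112, [10, 119, 77]), (120, [11, 111, 78]), (128, [9, 107, 79]), (136, [10, 108, 78]), (144, [10, 100, 79]), (152, [9, 97, 79]), (160, [10, 88, 81]), (168, [8, 59, 87]), (176, [6, 19, 136]), (184, [6, 18, 145]), (192, [8, 16, 189]), (200, [8, 15, 188]), (208, [8, 15, 189]), (216, [5, 15, 190]), (224, [5, 15, 191]), (232, [5, 15, 188]), (240, [5, 15, 182]), (248, [3, 14, 181]), (256, [6, 20, 63]), (264, [173, 18, 58]), (272, [0, 14, 55]), (280, [0, 15, 51]), (288, [173, 20, 51]), (296, [170, 15, 50])]
```

```bash
python3 - <<'E'
from h import *
f="pics/w12.png";c=load(f);h=cv2.cvtColor(cv2.imread(f),cv2.COLOR_BGR2HSV)
m=cv2.inRange(h,np.array([4,50,20]),np.array([22,255,112])); m[:50]=0;m[180:]=0;m[:,:230]=0;m[:,340:]=0
m=cv2.morphologyEx(m,cv2.MORPH_OPEN,np.ones((5,5)));m=cv2.morphologyEx(m,cv2.MORPH_CLOSE,np.ones((25,25)))
q=max(cv2.findContours(m,cv2.RETR_EXTERNAL,cv2.CHAIN_APPROX_NONE)[0],key=cv2.contourArea)[:,0]
print(rect(c,q,48)[0])
for v in (85,110,135,160):
    x=np.where(m[v]>0)[0]; a,b=at(c,x[0],v,48),at(c,x[-1]+1,v,48); print(a[:2].round(1),b[:2].round(1))
# two-view height of top edge: scene cam needs view; use width check
E
```

```text
[517.   71.1  88.3  49.5  89.1]
[492.8  93.3] [542.7  92.2]
[492.8  74.4] [542.1  73.3]
[492.   54.7] [541.5  53.7]
[492.8  34.3] [540.8  33.3]
```

Request:
apply_moves:
  angular:
    - [0,0,0]
    - [0,0,0]
    - [0,0,0]
    - [0,0,0]
    - [0,0,0]
    - [0,0,0]
    - [0,0,0]
    - [0,0,0]
  travel:
    - [0.13,0.05,-1]
    - [0,0,-1]
    - [0,0,-0.9]
    - [0,0,-0.6]
    - [0,0,-0.3]
    - [0,0,0]
    - [0,0,0]
    - [0,0,0]
  jaw: [0,0,0,0,0,0,0,0]

```text
time: 56.85
tool_pos: [519.5, -5.0, 51.1]
tcp_rot: [179.9, 0.0, 88.9]
ft_force: [0.2, 0.4, 0.2]
finger_gap: -0.0
grip_force: 0.0
```

Request:
apply_moves:
  angular:
    - [0,0,0]
    - [0,0,0]
    - [0,0,0]
    - [0,0,0]
    - [0,0,0]
    - [0,0,0]
    - [0,0,0]
    - [0,0,0]
    - [0,0,0]
    - [0,0,0]
    - [0,0,0]
    - [0,0,0]
    - [0,0,0]
    - [0,0,0]
  travel:
    - [0,0.2,0]
    - [0,0.2,0]
    - [0.003,0.2,0]
    - [0.003,0.2,0]
    - [0.003,0.2,0]
    - [0.003,0.2,0]
    - [0.003,0.2,0]
    - [0.003,0.2,0]
    - [0.003,0.2,0]
    - [0.003,0.2,0]
    - [0.003,0.15,0]
    - [0,0.1,0]
    - [0,0,0]
    - [0,0,0]
  jaw: [0,0,0,0,0,0,0,0,0,0,0,0,0,0]

```text
time: 58.6
tool_pos: [519.5, 85.1, 49.6]
tcp_rot: [-180.0, -0.0, 88.8]
ft_force: [-0.7, -0.9, 0.2]
finger_gap: 0.1
grip_force: 0.0
```

```bash
cat > gap.py <<'E'
import sys; from h import *
f=sys.argv[1];c=wsnap(f);print(c['s']['tool_pos'],c['s']['ft_force'])
h=cv2.cvtColor(cv2.imread(f),cv2.COLOR_BGR2HSV)
y0=float(sys.argv[2]);y1=float(sys.argv[3])
for y in np.arange(y1,y0,-2.):
    u=proj(c,(507,y,46)); 
    if 0<=u[1]<420: print(int(y),int(u[1]),h[int(u[1]),int(u[0])].tolist(),end='; ')
E
python3 gap.py pics/w13.png 170 240
```

```text
[519.46251308  85.05209925  49.64676938] [-0.69984086 -0.85359635  0.21197238]
194 2 [6, 39, 33]; 192 9 [9, 60, 30]; 190 16 [11, 58, 35]; 188 23 [11, 126, 73]; 186 29 [9, 129, 83]; 184 36 [10, 132, 83]; 182 42 [16, 145, 114]; 180 48 [20, 150, 187]; 178 55 [20, 150, 187]; 176 61 [20, 150, 182]; 174 67 [11, 130, 88]; 172 73 [11, 130, 88];
```

Request:
apply_moves:
  angular:
    - [0,0,0]
    - [0,0,0]
    - [0,0,0]
    - [0,0,0]
  travel:
    - [0,0.09,0]
    - [0,0.08,0]
    - [0,0,0]
    - [0,0,0]
  jaw: [0,0,0,0]

```text
time: 59.15
tool_pos: [519.6, 91.9, 49.8]
tcp_rot: [180.0, -0.0, 88.9]
ft_force: [0.1, 0.4, 0.0]
finger_gap: -0.0
grip_force: 0.0
```

```bash
python3 gap.py pics/w14.png 180 240; python3 - <<'E'
from h import *
for n in ("top","scene"): snap(n,f"pics/{n}3.png")
t=load("pics/top3.png");h=cv2.cvtColor(cv2.imread("pics/top3.png"),cv2.COLOR_BGR2HSV)
s=load("pics/scene3.png");g=cv2.cvtColor(cv2.imread("pics/scene3.png"),cv2.COLOR_BGR2HSV)
print()
for y in np.arange(110,236,3):
    u=proj(s,(500,y,45)); print(y,g[int(u[1]+.5),int(u[0]+.5)].tolist(),end=';')
E
```

```text
[519.61313024  91.9344201   49.80585203] [0.12460016 0.35290295 0.00472546]
200 6 [20, 153, 140]; 198 12 [13, 60, 51]; 196 19 [14, 83, 46]; 194 26 [11, 134, 80]; 192 32 [11, 131, 84]; 190 39 [10, 130, 86]; 188 45 [20, 151, 166]; 186 51 [20, 149, 187]; 184 58 [20, 149, 187]; 182 64 [18, 152, 144]; 
110 [12, 94, 49];113 [15, 139, 57];116 [15, 139, 57];119 [9, 107, 57];122 [9, 111, 55];125 [11, 123, 52];128 [10, 123, 54];131 [18, 122, 50];134 [11, 123, 58];137 [12, 117, 48];140 [12, 117, 48];143 [11, 117, 48];146 [11, 117, 48];149 [10, 125, 47];152 [16, 122, 48];155 [13, 102, 45];158 [11, 99, 49];161 [13, 119, 45];164 [11, 111, 46];167 [10, 70, 44];170 [20, 87, 44];173 [10, 98, 47];176 [10, 98, 47];179 [14, 105, 46];182 [14, 105, 46];185 [12, 94, 54];188 [12, 94, 54];191 [17, 118, 65];194 [16, 165, 71];197 [19, 194, 63];200 [18, 135, 64];203 [16, 130, 63];206 [18, 109, 42];209 [19, 83, 34];212 [13, 46, 39];215 [11, 36, 79];218 [11, 36, 79];221 [17, 46, 139];224 [17, 46, 139];227 [19, 40, 174];230 [19, 40, 174];233 [17, 40, 197];
```

```bash
python3 - <<'E'
from h import *
c=load("pics/w11.png");h=cv2.cvtColor(cv2.imread("pics/w11.png"),cv2.COLOR_BGR2HSV)
u=int(287/2+130)
print([(v,round(at(c,u,v,42)[1],1),h[v,u].tolist()) for v in range(164,184)])
c=load("pics/w14.png");h=cv2.cvtColor(cv2.imread("pics/w14.png"),cv2.COLOR_BGR2HSV)
u=int(proj(c,(513,196,42))[0])
print([(v,round(at(c,u,v,42)[1],1),round(at(c,u,v,48)[1],1),h[v,u].tolist()) for v in range(0,30)])
E
```

```text
[(164, np.float64(208.8), [13, 74, 62]), (165, np.float64(208.0), [15, 81, 63]), (166, np.float64(207.2), [13, 77, 63]), (167, np.float64(206.4), [16, 88, 67]), (168, np.float64(205.6), [17, 117, 89]), (169, np.float64(204.8), [19, 142, 124]), (170, np.float64(204.0), [19, 149, 149]), (171, np.float64(203.2), [19, 148, 157]), (172, np.float64(202.4), [20, 148, 155]), (173, np.float64(201.5), [19, 148, 145]), (174, np.float64(200.7), [19, 139, 121]), (175, np.float64(199.9), [18, 119, 88]), (176, np.float64(199.1), [16, 91, 70]), (177, np.float64(198.3), [14, 89, 72]), (178, np.float64(197.5), [14, 93, 93]), (179, np.float64(196.7), [15, 95, 118]), (180, np.float64(195.8), [16, 96, 135]), (181, np.float64(195.0), [16, 95, 142]), (182, np.float64(194.2), [16, 95, 147]), (183, np.float64(193.4), [16, 95, 151])]
[(0, np.float64(203.0), np.float64(201.0), [20, 151, 187]), (1, np.float64(202.7), np.float64(200.7), [20, 150, 187]), (2, np.float64(202.4), np.float64(200.4), [21, 151, 186]), (3, np.float64(202.1), np.float64(200.1), [21, 151, 186]), (4, np.float64(201.8), np.float64(199.9), [
[... 773 characters left out ...]
, np.float64(197.5), np.float64(195.8), [15, 74, 48]), (19, np.float64(197.1), np.float64(195.5), [13, 78, 46]), (20, np.float64(196.8), np.float64(195.2), [15, 83, 43]), (21, np.float64(196.5), np.float64(194.9), [13, 85, 42]), (22, np.float64(196.2), np.float64(194.6), [14, 103, 47]), (23, np.float64(195.9), np.float64(194.3), [12, 117, 59]), (24, np.float64(195.6), np.float64(194.0), [11, 126, 73]), (25, np.float64(195.3), np.float64(193.7), [11, 124, 82]), (26, np.float64(195.0), np.float64(193.4), [11, 131, 84]), (27, np.float64(194.6), np.float64(193.1), [11, 129, 85]), (28, np.float64(194.3), np.float64(192.8), [10, 129, 87]), (29, np.float64(194.0), np.float64(192.5), [10, 126, 87])]
```

Request:
apply_moves:
  angular:
    - [0,0,0]
    - [0,0,0]
    - [0,0,0]
    - [0,0,0]
    - [0,0,0]
    - [0,0,0]
    - [0,0,0]
    - [0,0,0]
    - [0,0,0]
    - [0,0,0]
    - [0,0,0]
  travel:
    - [0,0.04,0]
    - [0,0.04,0]
    - [0,0,0]
    - [0,0,0]
    - [0,-0.3,0]
    - [0,-0.5,0]
    - [0,0,1]
    - [0,0,1]
    - [0,1,1]
    - [0,1,0.5]
    - [0,0,0]
  jaw: [0,0,0,0,0,0,0,0,0,0,0]

```text
time: 60.68
tool_pos: [520.8, 144.9, 192.3]
tcp_rot: [179.8, -0.1, 89.0]
ft_force: [0.4, -0.6, -0.3]
finger_gap: -0.4
grip_force: 0.0
```

```bash
python3 - <<'E'
from h import *
f="pics/w15.png";c=wsnap(f);print(c['s']['tool_pos'],c['s']['ft_force'])
h=cv2.cvtColor(cv2.imread(f),cv2.COLOR_BGR2HSV)
u0=proj(c,(513,200,42));u=int(u0[0]);v0=int(u0[1]);print(u0)
print([(v,round(at(c,u,v,42)[1],1),round(at(c,u,v,48)[1],1),h[v,u].tolist()) for v in range(max(v0-12,0),v0+20)])
print([(y,h[int(p[1]),int(p[0])].tolist()) for y in range(200,380,4) for p in [proj(c,(500,y,48))] if 0<=p[1]<420])
# flap: green profile along x at y=217 & y=150 
for y in (150,200): print([(x,h[int(p[1]),int(p[0])].tolist()) for x in range(560,640,4) for p in [proj(c,(x,y,30))] if 0<=p[0]<560 and 0<=p[1]<420])
E
```

```text
[520.81411282 144.94898932 192.31507967] [ 0.3928354  -0.56844115 -0.25862104]
[270.2124482  142.60180238]
[(130, np.float64(210.1), np.float64(210.2), [14, 68, 64]), (131, np.float64(209.3), np.float64(209.4), [12, 72, 64]), (132, np.float64(208.5), np.float64(208.6), [13, 72, 64]), (133, np.float64(207.7), np.float64(207.8), [12, 69, 63]), (134, np.float64(206.9), np.float64(207.1), [14, 73, 66]), (135, np.float64(206.1), np.float64(206.3), [16, 106, 82]), (136, np.float64(205.3), np.float64(205.5), [18, 134, 116]), (137, np.float64(204.5), np.float64(204.7), [19, 146, 150]), (138, np.float64(203.7), np.float64(203.9), [20, 147, 167]), (139, np.float64(202.9), np.float64(203.2), [20, 147, 172]), (140, np.float64(202.1), np.float64(202.4), [20, 147, 167]), (141, np.float64(201.3), np.float64(201.6), [19, 146, 150]), (142, np.float64(200.5), np.float64(200.8), [18, 136, 114]), (143, np.float64(199.7), np.float64(200.0), [16, 107, 79]), (144, np.float64(198.9), np.float64(199.2), [12, 78, 65]), (145, np.float64(198.1), np.float64(198.4), [13, 85, 63]), (146, np.float64(197.3), np.floa
[... 1671 characters left out ...]
136]), (592, [73, 83, 135]), (596, [72, 80, 134]), (600, [73, 83, 135]), (604, [48, 15, 172]), (608, [5, 13, 211]), (612, [5, 13, 210]), (616, [72, 76, 137]), (620, [73, 84, 142]), (624, [52, 17, 166]), (628, [5, 14, 200]), (632, [6, 13, 200]), (636, [5, 14, 201])]
[(560, [16, 91, 160]), (564, [16, 91, 160]), (568, [22, 69, 115]), (572, [70, 74, 97]), (576, [71, 79, 116]), (580, [71, 79, 135]), (584, [71, 79, 136]), (588, [72, 79, 135]), (592, [73, 81, 135]), (596, [73, 81, 135]), (600, [73, 83, 135]), (604, [64, 28, 155]), (608, [8, 15, 208]), (612, [8, 15, 209]), (616, [65, 33, 154]), (620, [72, 81, 138]), (624, [68, 41, 156]), (628, [8, 15, 201]), (632, [8, 15, 201]), (636, [8, 14, 200])]
```

Request:
apply_moves:
  angular:
    - [0,0,0.949]
    - [0,0,0.949]
    - [0,0,0.949]
    - [0,0,0.949]
    - [0,0,0.949]
    - [0,0,0.949]
    - [0,0,0.949]
    - [0,0,0.949]
    - [0,0,0.949]
    - [0,0,0.949]
    - [0,0,0.949]
    - [0,0,0.949]
    - [0,0,0]
    - [0,0,0]
  travel:
    - [0.255,0.15,0]
    - [0.255,0.15,0]
    - [0.255,0.15,0]
    - [0.255,0.15,0]
    - [0.255,0.15,0]
    - [0.255,0.15,0]
    - [0.255,0.15,0]
    - [0.255,0.15,0]
    - [0.255,0.15,0]
    - [0.255,0.15,0]
    - [0.255,0.15,0]
    - [0.255,0.15,0]
    - [0,0,0]
    - [0,0,0]
  jaw: [0,0,0,0,0,0,0,0,0,0,0,0,0,0]

```text
time: 62.48
tool_pos: [641.5, 213.9, 188.7]
tcp_rot: [-180.0, -0.1, 179.7]
ft_force: [0.6, 0.1, 0.8]
finger_gap: -0.3
grip_force: 0.0
```

```bash
cat > flap.py <<'E'
import sys; from h import *
f=sys.argv[1];c=wsnap(f);print(c['s']['tool_pos'],c['s']['tcp_rot'],c['s']['ft_force'])
h=cv2.cvtColor(cv2.imread(f),cv2.COLOR_BGR2HSV); g=cv2.inRange(h,np.array([62,45,40]),np.array([82,255,255]))
for y in map(float,sys.argv[2].split(',')):
    p0=proj(c,(560,y,30));p1=proj(c,(680,y,30)); n=400; L=[p0+(p1-p0)*i/n for i in range(n+1)]
    L=[p for p in L if 0<=p[0]<559.5 and 0<=p[1]<419.5]; on=[p for p in L if g[int(p[1]),int(p[0])]]
    if not on: print(y,'none'); continue
    o=-c['R'].T@c['t']; out=[]
    for th in np.linspace(-.95,.5,300):
        # outer top edge (tray x 58) and inner top edge projected on section
        for k,t in (('out',0),('in',6)):
            X=(573-(217-y)*.02+60*np.sin(-th)-t*np.cos(th),y,12+60*np.cos(th)+t*np.sin(-th)); out.append((k,th,np.linalg.norm(proj(c,X)-on[-1])))
    b=[min((o for o in out if o[0]==k),key=lambda o:o[2]) for k in('out','in')]
    print(y,'first',at(c,*on[0],30)[0].round(1),'last',at(c,*on[-1],30)[0].round(1),[(k,round(t,2),round(e,1)) for k,t,e in b])
E
python3 flap.py pics/w16.png 120,160,200,260,300
```

```text
[641.45599414 213.86184701 188.6861761 ] [-1.79961818e+02 -1.00765647e-01  1.79742051e+02] [0.63123269 0.09669967 0.78242377]
120.0 first 580.2 last 617.5 [('out', np.float64(-0.92), np.float64(8.9)), ('in', np.float64(-0.95), np.float64(9.4))]
160.0 first 571.6 last 617.8 [('out', np.float64(-0.81), np.float64(5.9)), ('in', np.float64(-0.91), np.float64(6.1))]
200.0 first 571.6 last 618.9 [('out', np.float64(-0.78), np.float64(1.7)), ('in', np.float64(-0.87), np.float64(1.7))]
260.0 first 573.0 last 620.2 [('out', np.float64(-0.8), np.float64(4.9)), ('in', np.float64(-0.9), np.float64(5.0))]
300.0 first 574.1 last 621.1 [('out', np.float64(-0.89), np.float64(8.3)), ('in', np.float64(-0.95), np.float64(8.6))]
```

Request:
apply_moves:
  angular:
    - [0,0,0]
    - [0,0,0]
    - [0,0,0]
    - [0,0,0]
    - [0,0,0]
    - [0,0,0]
    - [0,0,0]
  travel:
    - [0,0,-1]
    - [0,0,-1]
    - [0,0,-0.8]
    - [0,0,-0.34]
    - [0,0,0]
    - [0,0,0]
    - [0,0,0]
  jaw: [0,0,0,0,0,0,0]

```text
time: 63.4
tool_pos: [643.2, 215.4, 66.3]
tcp_rot: [180.0, 0.2, 179.9]
ft_force: [0.3, 0.3, -0.1]
finger_gap: 0.0
grip_force: 0.0
```

Request:
apply_moves:
  angular:
    - [0,0,0]
    - [0,0,0]
    - [0,0,0]
    - [0,0,0]
    - [0,0,0]
    - [0,0,0]
    - [0,0,0]
    - [0,0,0]
    - [0,0,0]
  travel:
    - [-0.18,0,0.04]
    - [-0.18,0,0.04]
    - [-0.18,0,0.04]
    - [-0.18,0,0.04]
    - [-0.18,0,0.04]
    - [-0.18,0,0.04]
    - [-0.15,0,0.04]
    - [0,0,0]
    - [0,0,0]
  jaw: [0,0,0,0,0,0,0,0,0]

```text
time: 64.53
tool_pos: [591.8, 214.9, 74.5]
tcp_rot: [-180.0, -0.1, 180.0]
ft_force: [0.6, -0.1, -0.9]
finger_gap: -0.2
grip_force: 0.0
```

```bash
python3 flap.py pics/w17.png 120,150,180,250,280,310
```

```text
[591.84675007 214.85054904  74.49447323] [-1.79966562e+02 -1.22682139e-01  1.79958903e+02] [ 0.62126044 -0.10944995 -0.89863409]
120.0 first 587.0 last 595.6 [('out', np.float64(-0.36), np.float64(55.0)), ('in', np.float64(-0.45), np.float64(55.6))]
150.0 first 587.6 last 596.2 [('out', np.float64(-0.18), np.float64(39.8)), ('in', np.float64(-0.28), np.float64(40.2))]
180.0 first 587.9 last 597.1 [('out', np.float64(-0.12), np.float64(22.1)), ('in', np.float64(-0.21), np.float64(22.3))]
250.0 first 566.4 last 598.5 [('out', np.float64(-0.11), np.float64(20.9)), ('in', np.float64(-0.2), np.float64(21.1))]
280.0 first 566.9 last 599.0 [('out', np.float64(-0.16), np.float64(38.7)), ('in', np.float64(-0.26), np.float64(39.1))]
310.0 first 572.6 last 599.6 [('out', np.float64(-0.31), np.float64(54.4)), ('in', np.float64(-0.41), np.float64(55.0))]
```

Request:
apply_moves:
  angular:
    - [0,0,0]
    - [0,0,0]
    - [0,0,0]
    - [0,0,0]
    - [0,0,0]
  travel:
    - [-0.1,0,0]
    - [-0.1,0,0]
    - [0,0,0]
    - [0,0,0]
    - [0,0,0]
  jaw: [0,0,0,0,0]

```text
time: 65.2
tool_pos: [584.7, 215.1, 75.4]
tcp_rot: [180.0, -0.0, 180.0]
ft_force: [-0.1, -0.1, 0.7]
finger_gap: -0.1
grip_force: 0.0
```

```bash
python3 flap.py pics/w18.png 180,190,240,250
```

```text
[584.68036881 215.07765139  75.41899698] [ 1.79999892e+02 -1.28724394e-02  1.79954356e+02] [-0.07836985 -0.0749989   0.69125108]
180.0 first 582.2 last 589.0 [('out', np.float64(0.02), np.float64(22.2)), ('in', np.float64(-0.07), np.float64(22.4))]
190.0 first 583.5 last 589.3 [('out', np.float64(0.03), np.float64(16.1)), ('in', np.float64(-0.07), np.float64(16.2))]
240.0 first 565.1 last 590.4 [('out', np.float64(0.03), np.float64(14.7)), ('in', np.float64(-0.06), np.float64(14.8))]
250.0 first 565.1 last 590.7 [('out', np.float64(0.03), np.float64(20.8)), ('in', np.float64(-0.07), np.float64(21.0))]
```

Request:
apply_moves:
  angular:
    - [0,0,0]
    - [0,0,0]
    - [0,0,0]
    - [0,0,0]
    - [0,0,0]
    - [0,0,0]
    - [0,0,0]
    - [0,0,0]
    - [0,0,0]
    - [0,0,0]
    - [0,0,0]
    - [0,0,0]
    - [0,0,0]
    - [0,0,0]
    - [0,0,0]
  travel:
    - [0.3,0,0]
    - [0.7,0,0]
    - [0,0,1]
    - [0,0,1]
    - [0,0,1]
    - [0,0,1]
    - [0,0,1]
    - [0,0,1]
    - [-0.8,0,0]
    - [-0.8,0,0]
    - [-0.8,0,0]
    - [-0.8,0,0]
    - [0,0,0]
    - [0,0,0]
    - [0,0,0]
  jaw: [0,0,0,0,0,0,0,0,0,0,0,0,0,0,0]

```text
time: 67.12
tool_pos: [497.7, 214.9, 315.3]
tcp_rot: [-180.0, 0.0, 179.9]
ft_force: [0.5, 0.4, -0.6]
finger_gap: -0.2
grip_force: 0.0
```

```bash
python3 - <<'E'
from h import *
from scipy.optimize import brentq
f="pics/w19.png";c=wsnap(f);print(c['s']['tool_pos'],c['s']['tcp_rot'])
h=cv2.cvtColor(cv2.imread(f),cv2.COLOR_BGR2HSV)
def prof(y,z,x0,x1,st):
    L=[]
    for x in np.arange(x0,x1,st):
        p=proj(c,(x,y,z))
        if 0<=p[0]<559 and 0<=p[1]<419: L.append((round(float(x)),h[int(p[1]+.5),int(p[0]+.5)].tolist()))
    return L
print(prof(120,72,545,600,2.5)); print(prof(310,72,545,600,2.5))
# row: profile along y at x=505
L=[]
for y in range(90,380,4):
    p=proj(c,(500,y,45))
    if 0<=p[0]<559 and 0<=p[1]<419: L.append((y,h[int(p[1]+.5),int(p[0]+.5)].tolist()))
print(L)
E
```

```text
[497.6900104  214.93835634 315.34886835] [-1.79994741e+02  7.40216413e-03  1.79925604e+02]
[(545, [15, 80, 141]), (548, [10, 31, 99]), (550, [10, 24, 95]), (552, [26, 20, 91]), (555, [38, 34, 82]), (558, [15, 24, 108]), (560, [15, 19, 135]), (562, [53, 29, 114]), (565, [68, 59, 129]), (568, [60, 30, 137]), (570, [34, 14, 148]), (572, [10, 18, 173]), (575, [8, 18, 174]), (578, [8, 18, 174]), (580, [5, 18, 174]), (582, [10, 18, 173]), (585, [8, 18, 174]), (588, [8, 16, 173]), (590, [8, 17, 175]), (592, [8, 16, 180]), (595, [8, 17, 183]), (598, [5, 15, 183])]
[(545, [17, 85, 211]), (548, [17, 85, 202]), (550, [15, 85, 150]), (552, [0, 12, 85]), (555, [0, 3, 82]), (558, [69, 34, 74]), (560, [65, 46, 67]), (562, [13, 17, 105]), (565, [15, 16, 127]), (568, [70, 74, 104]), (570, [72, 79, 138]), (572, [53, 20, 154]), (575, [8, 17, 184]), (578, [5, 15, 185]), (580, [5, 15, 185]), (582, [8, 15, 184]), (585, [8, 15, 184]), (588, [8, 15, 184]), (590, [8, 15, 184]), (592, [5, 15, 184]), (595, [6, 14, 184]), (598, [8, 15, 184])]
[(90, [16, 84, 192]), (94, [16, 85, 192]), (98, [16, 84, 191]), (102,
[... 850 characters left out ...]
54, [14, 25, 173]), (258, [14, 26, 170]), (262, [13, 25, 163]), (266, [14, 28, 135]), (270, [15, 28, 146]), (274, [15, 26, 159]), (278, [15, 25, 166]), (282, [14, 25, 172]), (286, [15, 23, 174]), (290, [15, 24, 172]), (294, [15, 24, 171]), (298, [13, 25, 163]), (302, [13, 27, 132]), (306, [14, 26, 149]), (310, [15, 26, 157]), (314, [15, 24, 168]), (318, [13, 24, 172]), (322, [13, 23, 174]), (326, [13, 23, 174]), (330, [13, 24, 172]), (334, [14, 25, 153]), (338, [13, 27, 133]), (342, [14, 26, 148]), (346, [13, 26, 158]), (350, [14, 23, 169]), (354, [15, 24, 171]), (358, [14, 22, 174]), (362, [14, 22, 173]), (366, [15, 24, 170]), (370, [15, 33, 139]), (374, [16, 99, 93]), (378, [15, 100, 89])]
```

```bash
python3 -c "
from bench import r
print(r.hand_in())"
```

```text
the job is handed in; nothing more can be done
None
```

I packed the tray as asked and handed the job in at about 67 s (no verdict came back). By my last measurements the four jars are tight against the wall with the chock and block snug behind them, the flap is upright to within about 0.04 rad, and I saw no contact with the bystanders.

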